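# Populate the feed rail by module width

## Robot

A 6-joint arm with a two-finger parallel gripper is mounted at the origin on a cart in front of the work surface, level with it; the furniture and walls round the work are solid. World frame = base frame: x ahead of the robot, y to its left, z up, the work surface at z = 0. Lengths are in m, angles in rad, forces in N, time in s.
With the tool pointing down it reaches from about 0.35 to 0.975 m from the base axis. Payload 4.9 kg.
Tool frame: the origin (TCP) lies midway between the tips of the shut fingers; the grasp point (between the pads) lies 19 mm behind it; x points along the fingers, y is the direction in which the jaws open and shut, and the axes are right-handed (so a half turn about x gives the same grasp; the last joint's range is limited). The gripper opens to 85 mm and grips with 20 to 120 N. Pads are 22 mm wide; open, the fingers measure 114 mm over their backs; the gripper's body (76 mm by 85 mm) begins 54 mm behind the grasp point. The pads swing forward as they close: fully open they stand 13 mm farther back than shut.
Start: joints at [1.208, 0.053, 1.613, -0, 1.476, -0.119], TCP at [0.151, 0.607, 0.231] pointing down, gripper open.
Joint ranges: [-3.01, 3.01], [-1.01, 2.22], [0.06, 2.58], [-1.02, 4.17], [0.09, 2.62], [-3.14, 3.14]. Speed limits (rad/s): [2.57, 2.57, 3.14, 3.14, 3.14, 3.14].

## Interface

Orientations are given as a rotation vector (axis times angle).
In Python, from station import ctrl gives the robot as it stands.
- The arm moves only by the shell command python3 -m handwheel 'ROWS' [FORCE]. ROWS is JSON, a list of rows, each a list of 3 entries, a list of its own where there are three numbers: the finger opening in m, from 0 to 0.0854, then the shift along the tool's x, y, z in m, then the turn, a rotation vector about the tool's x, y, z in degrees. In form: [[claw, [dx, dy, dz], [ax, ay, az]], ...]. A call has 1 to 10 rows; each row shifts and turns the commanded pose from where the row before left it, along the tool's axes as they then stand; what a row does not reach is not made up. A row lasts 1/12 s, in which the tool goes at most 41.7 mm and 7.16 degrees, less where a joint would pass 70% of its speed; a pose out of reach is approached as far as the arm can. A call with a gripper value outside its range is refused whole. The fingers move at their own pace and stop on an object; FORCE is the grip in N (left out, the last holds). Time passes only in rows, so rows that do not move let the fingers close. It gives the time, the measured TCP pose, the force and the opening at its end, in the units of the state.
- ctrl.get_obs(): the state, without advancing time (a new reading comes with each control period).
- ctrl.get_image(name): name is "side" or "top" or "wrist"; returns the picture (400x640x3 uint8, red, green, blue); there is no depth.
- ctrl.camera_params(name): a dict with "vertical_fov" (degrees; the focal length in pixels is half the picture's height over the tangent of half this angle, whatever the lens; pixels are square), "cx", "cy" (the principal point, pixels), "D" ([k1, k2, p1, p2, k3] as OpenCV has them; the pictures are not rectified), "rvec" (rotation vector, rad) and "tvec" (3), from world to camera coordinates, as OpenCV has them; the wrist camera has in their place "T_tool_cam" (4x4, takes a point from camera to tool coordinates, whose origin is the TCP and whose axes are the tool frame's). Camera axes: x right, y down, z forward; pixel columns grow to the right and rows downward; lengths in m; the calibration is good to about 2 mm. A picture is of the moment at which its call begins: read the wrist's pose just before it. camera_params takes no time and is no camera call.
- ctrl.finish_job(): hands the job in, once; it reports no verdict.
Trained networks look in the newest picture that a camera, given by its name, has taken for a name from the list of things; names that differ only in an ending like _2 or _b are one class to them, and where a whole thing is asked for, a point or a joint stands for the part that bears it (a point fixed in the world has none). Each returns a list of dicts, best first, with "score" (0 to 1); they miss things now and then, are a little off and sometimes report something else, mostly with a low value. They report only what shows in the picture. A call takes as long as a camera call.
- ctrl.look_for(thing, camera): "box" ([centre column, centre row, width, height] in pixels, round what is visible of it).
- ctrl.silhouettes(thing, camera): "mask" (400x640 bool, what is visible of it) and "box" ([centre column, centre row, width, height] in pixels, round what is visible of it).
- ctrl.tip_of(thing, camera): "centre" ([row, column] in pixels: a listed point, or the origin of a listed thing).
The state is a dict: "t": time; "q": joint angles; "dq": joint speeds; "effort": joint torques, N m; "tool_pos": TCP position; "tool_rot": TCP orientation; "contact_force": force on the tool from outside, world axes, zero at the start; "wrist_torque": the same for the moment, N m; "opening": finger opening in m.
Only numpy, scipy, OpenCV 4.12 (cv2) and the standard library are available. Lean on these libraries where they do the work, as an engineer would, in place of code of your own. Each camera call takes 0.05 s, during which the arm holds its last target.

## Task

Fit the four loose switchgear modules onto the mounting rail in order of width, the widest right beside the orange end clamp (the feed end) and each narrower one next along: seat each one flat over the rail and square to it, with no gap wider than about 15 mm between neighbours or beside the orange clamp. Set the modules down gently, upright and without dropping them, and leave the blue capacitor and the transformer where they stand.

Things in the scene. Friction and masses are not known exactly. Their poses are not given: they have to be found in the camera images.
- rail: Fixed bare-metal plate on four 20 mm feet, with a top-hat rail, 35 wide, 300 long, its top 30.5 mm above the bench. Origin: on the bench, below the rail's middle. y runs along the rail, x across it and away from the robot. A grey duct, top at 49 mm, lies along the plate at x = 64 to 86 mm. A clamp (one orange, one grey) is fixed near each rail end, 270 mm clear between them.
- feed_clamp: The orange end clamp, fixed on the rail near one of its ends (y = +140 or -140 mm of the rail; the grey clamp is at the other end). 47 mm across the rail, 10 mm along the rail, its top 58.5 mm above the bench. Origin: its underside centre, on the rail's centre line, 24.5 mm above the bench.
- device_4: Loose grey rail module, 72 mm wide (four poles, red lever bar), 0.4 kg. Origin: underside centre; x = its 90 mm length (goes across the rail), y = its width. 90 mm long up to height 42 mm; above, a centred nose 45 mm long in x, up to 75 mm: grip its two ends along x. Lever to 84 mm. Centred groove below, along y, 43 wide, 6 deep, drops over the rail; seated, origin 24.5 mm above the rail's.
- device_3: Loose grey rail module, 54 mm wide (three poles, black lever bar), 0.3 kg. Origin: underside centre; x = its 90 mm length (goes across the rail), y = its width. 90 mm long up to height 42 mm; above, a centred nose 45 mm long in x, up to 75 mm: grip its two ends along x. Lever to 84 mm. Centred groove below, along y, 43 wide, 6 deep, drops over the rail; seated, origin 24.5 mm above the rail's.
- device_2: Loose grey rail module, 36 mm wide (two poles, blue lever bar and a small yellow test button), 0.22 kg. Origin: underside centre; x = its 90 mm length (goes across the rail), y = its width. 90 mm long up to height 42 mm; above, a centred nose 45 mm long in x, up to 75 mm: grip its two ends along x. Lever to 84 mm. Centred groove below, along y, 43 wide, 6 deep, drops over the rail; seated, origin 24.5 mm above the rail's.
- device_1: Loose grey rail module, 18 mm wide (one pole, black lever), 0.13 kg. Origin: underside centre; x = its 90 mm length (goes across the rail), y = its width. 90 mm long up to height 42 mm; above, a centred nose 45 mm long in x, up to 75 mm: grip its two ends along x. Lever to 84 mm. Centred groove below, along y, 43 wide, 6 deep, drops over the rail; seated, origin 24.5 mm above the rail's.
- capacitor: Loose blue can capacitor standing upright among the work, 35 mm diameter, 51 mm tall. Origin: underside centre. To be left alone.
- transformer: Loose small transformer with a yellow coil, 40 x 82 x 50 mm, standing among the work. Origin: underside centre; its 82 mm length is along its y axis. To be left alone.

How it is judged:
At the end, for the whole second after the job is handed in: All four modules sit level over the rail (within 2 mm of seated height, 6 mm of its centre line, 0.15 rad of square), released and at rest, in the order 72, 54, 36, 18 mm from the orange clamp, with gaps of at most 20 mm between neighbours and beside that clamp (z of device_4 in the frame of rail between 0.0225 and 0.0265 m and x of device_4 in the frame of rail between -0.006 and 0.006 m and angle between each of device_4, device_3, device_2, device_1's own z axis and vertical below 0.06 rad and angle between the x axis of each of device_4, device_3, device_2, device_1 and the x axis of rail, either way round below 0.15 rad and linear speed of each of device_4, device_3, device_2, device_1 below 0.02 m/s and contact force between the fingers and device_4 below 0.1 N and z of device_3 in the frame of rail between 0.0225 and 0.0265 m and x of device_3 in the frame of rail between -0.006 and 0.006 m and contact force between the fingers and device_3 below 0.1 N and z of device_2 in the frame of rail between 0.0225 and 0.0265 m and x of device_2 in the frame of rail between -0.006 and 0.006 m and contact force between the fingers and device_2 below 0.1 N and z of device_1 in the frame of rail between 0.0225 and 0.0265 m and x of device_1 in the frame of rail between -0.006 and 0.006 m and contact force between the fingers and device_1 below 0.1 N and horizontal distance between feed_clamp and device_4 below 0.061 m and horizontal distance between device_4 and device_3 below 0.083 m and horizontal distance between device_3 and device_2 below 0.065 m and horizontal distance between device_2 and device_1 below 0.047 m); the robot touches nothing.
It fails at once if a module is tipped over (angle between any of device_4, device_3, device_2, device_1's own z axis and vertical above 0.6 rad).
It fails at once if a module is dropped (falls freely faster than 0.6 m/s, about 18 mm) instead of set down ((linear speed of device_4 above 0.6 m/s and contact force between the fingers and device_4 below 0.05 N) or (linear speed of device_3 above 0.6 m/s and contact force between the fingers and device_3 below 0.05 N) or (linear speed of device_2 above 0.6 m/s and contact force between the fingers and device_2 below 0.05 N) or (linear speed of device_1 above 0.6 m/s and contact force between the fingers and device_1 below 0.05 N)).
It fails at once if the capacitor or the transformer is pushed more than 25 mm or knocked over (distance of any of capacitor, transformer from where it was at the start of the episode above 0.025 m or angle between any of capacitor, transformer's own z axis and vertical above 0.5 rad).
It also fails if it takes over 136 s, if anything falls off the work surface, if the arm or the gripper's body presses on something with over 40 N, if the wrist force passes 120 N, or if a joint passes its speed limit or range.

## Working session

There is one attempt and no reset: what is moved stays moved. The work goes in short steps, Python scripts to look and compute and a shell command to move; the robot and the scene stay as the last step left them, time stands still between calls to the robot, and variables do not carry over. Pictures are saved under pics/ and viewed, and the job is handed in when it is done.

```bash
ls; mkdir -p pics
python3 - <<'E'
from station import ctrl
import cv2,numpy as np
o=ctrl.get_obs(); print(o)
for n in ["side","top","wrist"]:
    im=ctrl.get_image(n); cv2.imwrite(f"pics/{n}0.png",im[:,:,::-1]); print(n,ctrl.camera_params(n))
E
```

```text
pics
{'t': 0.0, 'q': array([ 1.20800722e+00,  5.33629197e-02,  1.61426606e+00,  2.09193983e-05,
        1.47601062e+00, -1.18987064e-01]), 'dq': array([-1.23680345e-05,  1.21203705e-03, -3.44736975e-03, -1.60540968e-03,
        2.21793492e-03, -1.54353564e-03]), 'effort': array([ 1.54421876e-03, -3.93671572e+01, -3.70179927e+01, -1.34242509e-05,
        6.82651356e-03, -8.07583206e-06]), 'tool_pos': array([0.15063808, 0.60594298, 0.23007596]), 'tool_rot': array([ 0.18985025,  1.56281738, -0.19297149]), 'contact_force': array([ 0.4488032 ,  0.53261059, -0.83301106]), 'wrist_torque': array([0.05635432, 0.01623852, 0.00536892]), 'opening': 0.08555120346082364}
side {'vertical_fov': 45.39210868535609, 'cx': 322.10320170111225, 'cy': 199.34518274053326, 'D': array([0.03151089, 0.        , 0.        , 0.        , 0.        ]), 'rvec': array([ 2.07773979, -0.46488787,  0.27545203]), 'tvec': array([-0.49919974,  0.1538145 ,  1.19672306])}
top {'vertical_fov': 52.15507991128208, 'cx': 315.79548919542975, 'cy': 200.84499219427815, 'D': array([-0.06514999,  0.        ,  0.        ,  0.        ,  0.        ]), 'rvec': array([ 2.13357318, -2.19677206,  0.08935843]), 'tvec': array([-0.02033797,  0.53329103,  1.34336402])}
wrist {'vertical_fov': 60.70127147707205, 'cx': 320.59007521996864, 'cy': 197.0092167037191, 'D': array([-0.06189628,  0.        ,  0.        ,  0.        ,  0.        ]), 'T_tool_cam': array([[-3.73229751e-04, -2.89715418e-01,  9.57112761e-01,
        -1.41797808e-01],
       [ 9.99999861e-01, -4.65004965e-04,  2.49198006e-04,
         4.29746320e-04],
       [ 3.72865681e-04,  9.57112721e-01,  2.89715552e-01,
        -7.32458667e-02],
       [ 0.00000000e+00,  0.00000000e+00,  0.00000000e+00,
         1.00000000e+00]])}
```

View pics/top0.png

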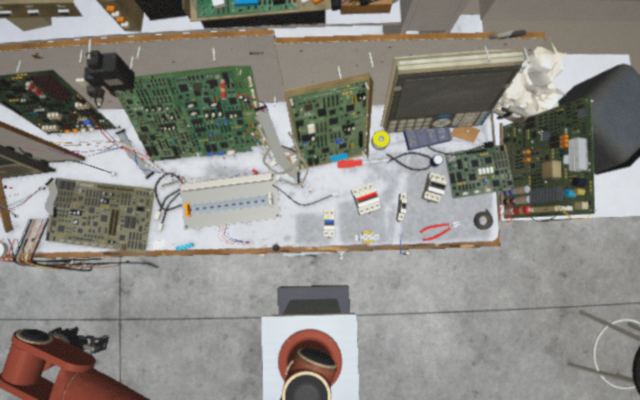

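View pics/side0.png

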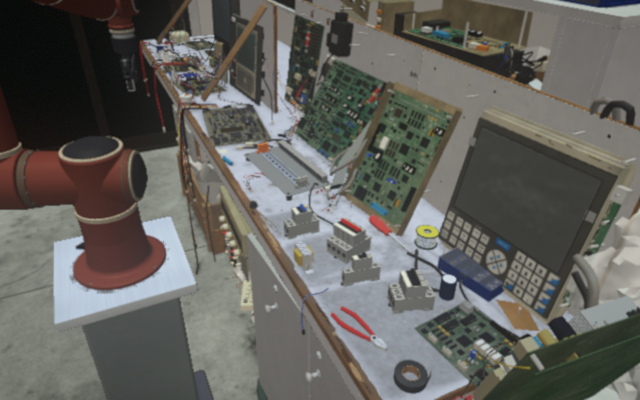

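View pics/wrist0.png

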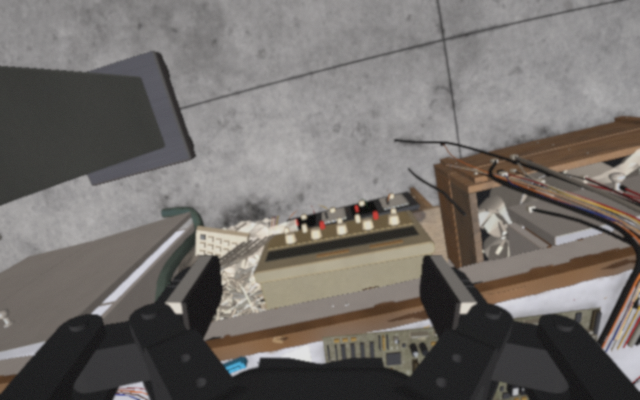

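```bash
cat > h.py <<'E'
from station import ctrl
import cv2,numpy as np
from scipy.spatial.transform import Rotation as R
H=400
def cam(n,o=None):
    p=ctrl.camera_params(n); f=H/2/np.tan(np.radians(p['vertical_fov']/2))
    K=np.array([[f,0,p['cx']],[0,f,p['cy']],[0,0,1]]);D=np.array(p['D'])
    if n=='wrist':
        T=np.eye(4);T[:3,:3]=R.from_rotvec(o['tool_rot']).as_matrix();T[:3,3]=o['tool_pos']
        W=np.linalg.inv(T@p['T_tool_cam']);Rm,t=W[:3,:3],W[:3,3]
    else: Rm=R.from_rotvec(p['rvec']).as_matrix();t=np.array(p['tvec'])
    return K,D,Rm,t
def unproj(c,uv,z):
    K,D,Rm,t=c
    uv=np.asarray(uv,float).reshape(-1,1,2)
    n=cv2.undistortPoints(uv,K,D).reshape(-1,2)
    d=np.c_[n,np.ones(len(n))]@Rm; C=-Rm.T@t
    s=(z-C[2])/d[:,2]; return C+d*s[:,None]
def proj(c,P):
    K,D,Rm,t=c
    return cv2.projectPoints(np.asarray(P,float).reshape(-1,1,3),cv2.Rodrigues(Rm)[0],t,K,D)[0].reshape(-1,2)
def pose():
    o=ctrl.get_obs();M=R.from_rotvec(o['tool_rot']).as_matrix()
    return o,M
E
python3 - <<'E'
from h import *
o,M=pose();print(M.round(3))
c=cam('top');ctrl.get_image('top')
for n,z in [('rail',0),('feed_clamp',.0245),('device_4',0),('device_3',0),('device_2',0),('device_1',0),('capacitor',0),('transformer',0)]:
    for r in ctrl.tip_of(n,'top')[:4]:
        v,u=r['centre']; print(n,round(r['score'],2),(round(u),round(v)),unproj(c,[u,v],z)[0].round(3))
E
```

```text
[[-0.001  0.241  0.97 ]
 [-0.002  0.97  -0.241]
 [-1.    -0.002 -0.   ]]
rail 0.62 (230, 207) [0.524 0.259 0.   ]
feed_clamp 0.6 (188, 211) [0.511 0.398 0.024]
device_4 0.88 (429, 186) [ 0.574 -0.426  0.   ]
device_4 0.55 (362, 198) [ 0.54  -0.195  0.   ]
device_4 0.55 (333, 224) [ 0.453 -0.091  0.   ]
device_4 0.52 (401, 204) [ 0.516 -0.325  0.   ]
device_3 0.88 (429, 186) [ 0.574 -0.426  0.   ]
device_3 0.55 (362, 198) [ 0.54  -0.195  0.   ]
device_3 0.55 (333, 224) [ 0.453 -0.091  0.   ]
device_3 0.52 (401, 204) [ 0.516 -0.325  0.   ]
device_2 0.88 (429, 186) [ 0.574 -0.426  0.   ]
device_2 0.55 (362, 198) [ 0.54  -0.195  0.   ]
device_2 0.55 (333, 224) [ 0.453 -0.091  0.   ]
device_2 0.52 (401, 204) [ 0.516 -0.325  0.   ]
device_1 0.88 (429, 186) [ 0.574 -0.426  0.   ]
device_1 0.55 (362, 198) [ 0.54  -0.195  0.   ]
device_1 0.55 (333, 224) [ 0.453 -0.091  0.   ]
device_1 0.52 (401, 204) [ 0.516 -0.325  0.   ]
capacitor 0.73 (229, 207) [0.524 0.261 0.   ]
capacitor 0.44 (437, 161) [ 0.659 -0.458  0.   ]
transformer 0.54 (366, 236) [ 0.41  -0.203  0.   ]
```

```bash
python3 -m handwheel '[[0.085,[-0.0036,-0.018,0.0302],[0,0,0]],[0.085,[-0.0036,-0.018,0.0302],[0,0,0]],[0.085,[-0.0036,-0.018,0.0302],[0,0,0]],[0.085,[-0.0036,-0.018,0.0302],[0,0,0]],[0.085,[-0.0036,-0.018,0.0302],[0,0,0]],[0.085,[-0.0036,-0.018,0.0302],[0,0,0]],[0.085,[-0.0036,-0.018,0.0302],[0,0,0]],[0.085,[-0.0036,-0.018,0.0302],[0,0,0]],[0.085,[-0.0036,-0.018,0.0302],[0,0,0]],[0.085,[-0.0036,-0.018,0.0302],[0,0,0]]]'
python3 -m handwheel '[[0.085,[-0.0036,-0.018,0.0302],[0,0,0]],[0.085,[-0.0036,-0.018,0.0302],[0,0,0]],[0.085,[-0.0036,-0.018,0.0302],[0,0,0]],[0.085,[-0.0036,-0.018,0.0302],[0,0,0]],[0.085,[0,0,0],[0,0,0]],[0.085,[0,0,0],[0,0,0]]]'
python3 - <<'E'
from h import *
o,M=pose();print(o['tool_pos'],M.round(3),o['q'])
im=ctrl.get_image('wrist');cv2.imwrite('pics/w1.png',im[:,:,::-1])
E
```

```text
t: 1.43
tool_pos: [0.4014, 0.3576, 0.2678]
tool_rot: [0.192, 1.562, -0.191]
contact_force: [0.6, 0.3, 0.1]
opening: 0.0853
t: 1.93
tool_pos: [0.5013, 0.2587, 0.2819]
tool_rot: [0.194, 1.562, -0.194]
contact_force: [-0.4, 1.1, -0.2]
opening: 0.0846
[0.50132156 0.25873951 0.28189144] [[ 0.     0.244  0.97 ]
 [ 0.     0.97  -0.244]
 [-1.     0.    -0.   ]] [ 3.44394739e-01 -1.17531622e-01  1.69549205e+00  3.09925541e-04
  1.56347900e+00 -9.79434356e-01]
```

View pics/w1.png

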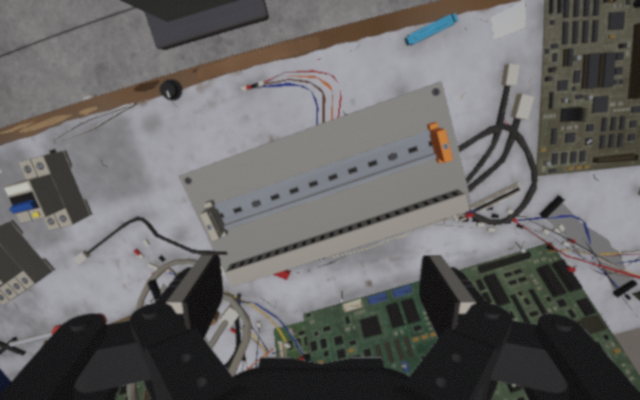

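Run:
```python
import cv2
im=cv2.imread('pics/w1.png')[70:290,170:490]
im=cv2.resize(im,None,fx=2.5,fy=2.5,interpolation=cv2.INTER_CUBIC)
cv2.imwrite('pics/w1z.png',im)
```

```text
(no output)
```

View pics/w1z.png

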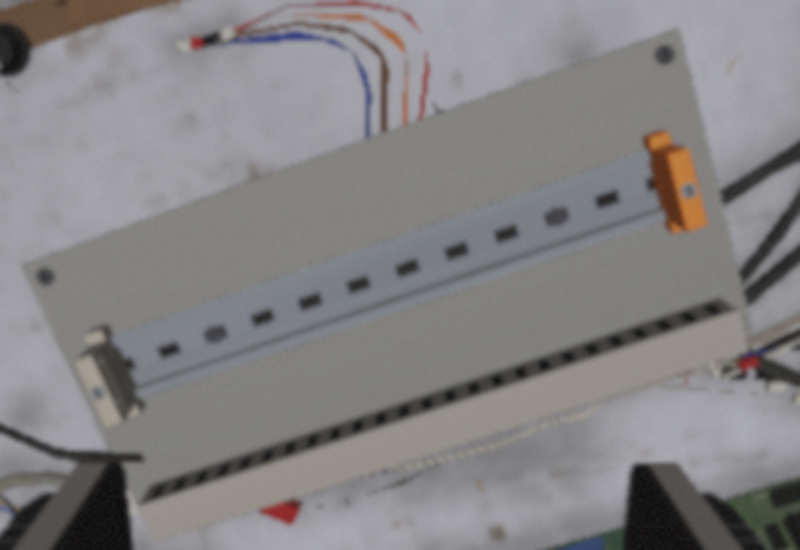

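Run:
```python
from h import *
o,M=pose();c=cam('wrist',o)
z=lambda p:np.array(p)/2.5+[170,70]
f=lambda pts,h:unproj(c,[z(p) for p in pts],h)
a=f([(98,393),(689,190)],.0585);print(a.round(4),np.linalg.norm(a[1]-a[0]),a.mean(0),np.degrees(np.arctan2(*(a[1]-a[0])[:2])))
for h in (.0305,.0245):
    s=f([(169,350),(262,318),(310,302),(358,285),(407,268),(456,251),(506,234),(607,199)],h)
    p=np.polyfit(s[:,1],s[:,0],1);print(h,np.degrees(np.arctan(p[0])),np.polyval(p,a.mean(0)[1]),s.round(4)[[0,-1]])
e=f([(113,330),(640,155)],.0305);e2=f([(140,386),(660,210)],.0305);print(e.round(4),e2.round(4))
k=f([(45,276),(665,55)],.021);print(k.round(4))
# orange clamp inner edge top: 
k=f([(655,150),(672,230),(690,148),(706,228)],.0585);print(k.round(4))
```

```text
[[0.5406 0.1176 0.0585]
 [0.5136 0.396  0.0585]] 0.27971223950210816 [0.52707054 0.25675807 0.0585    ] -5.542849701425319
0.0305 -5.508853909292324 0.5257202826468124 [[0.5362 0.1469 0.0305]
 [0.515  0.3669 0.0305]]
0.0245 -5.508853909292363 0.5271581264017335 [[0.5378 0.1449 0.0245]
 [0.5163 0.3683 0.0245]]
[[0.5198 0.1235 0.0305]
 [0.4986 0.3852 0.0305]] [[0.5506 0.127  0.0305]
 [0.5261 0.3903 0.0305]]
[[0.4874 0.0962 0.021 ]
 [0.4582 0.4066 0.021 ]]
[[0.4931 0.3842 0.0585]
 [0.5292 0.3861 0.0585]
 [0.4958 0.399  0.0585]
 [0.5319 0.4009 0.0585]]
```

```bash
python3 -m handwheel '[[0.085,[-0.0013,-0.0364,0.0077],[0,0,0]],[0.085,[-0.0013,-0.0364,0.0077],[0,0,0]],[0.085,[-0.0013,-0.0364,0.0077],[0,0,0]],[0.085,[-0.0013,-0.0364,0.0077],[0,0,0]],[0.085,[-0.0013,-0.0364,0.0077],[0,0,0]],[0.085,[-0.0013,-0.0364,0.0077],[0,0,0]],[0.085,[-0.0013,-0.0364,0.0077],[0,0,0]],[0.085,[-0.0013,-0.0364,0.0077],[0,0,0]],[0.085,[-0.0013,-0.0364,0.0077],[0,0,0]],[0.085,[-0.0013,-0.0364,0.0077],[0,0,0]]]' | head -2
python3 -m handwheel '[[0.085,[-0.0013,-0.0364,0.0077],[0,0,0]],[0.085,[-0.0013,-0.0364,0.0077],[0,0,0]],[0.085,[-0.0013,-0.0364,0.0077],[0,0,0]],[0.085,[-0.0013,-0.0364,0.0077],[0,0,0]],[0.085,[0,0,0],[0,0,0]],[0.085,[0,0,0],[0,0,0]]]'
python3 - <<'E'
from h import *
o,M=pose();print(o['tool_pos'],M.round(3),o['q'].round(3))
im=ctrl.get_image('wrist');cv2.imwrite('pics/w2.png',im[:,:,::-1])
E
```

```text
t: 2.82
tool_pos: [0.4867, -0.1119, 0.2948]
t: 3.32
tool_pos: [0.4819, -0.2606, 0.2995]
tool_rot: [0.193, 1.563, -0.191]
contact_force: [0.1, 1.0, 0.0]
opening: 0.0851
[ 0.48190425 -0.26061516  0.29945498] [[-0.001  0.242  0.97 ]
 [ 0.001  0.97  -0.242]
 [-1.     0.001 -0.001]] [-6.320e-01 -1.630e-01  1.707e+00  1.000e-03  1.598e+00 -1.958e+00]
```

View pics/w2.png

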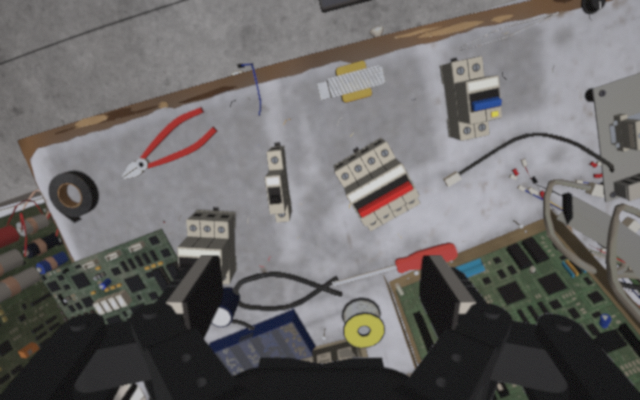

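Run:
```python
import cv2
im=cv2.imread('pics/w2.png')
a=cv2.resize(im[130:235,255:425],None,fx=4.5,fy=4.5,interpolation=cv2.INTER_CUBIC)
cv2.imwrite('pics/w2a.png',a)
b=cv2.resize(im[45:150,420:530],None,fx=5,fy=5,interpolation=cv2.INTER_CUBIC)
cv2.imwrite('pics/w2b.png',b)
```

```text
(no output)
```

View pics/w2a.png

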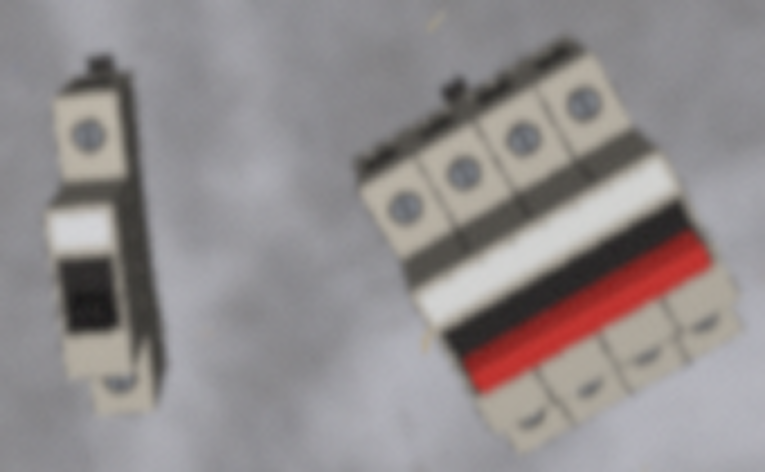

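View pics/w2b.png

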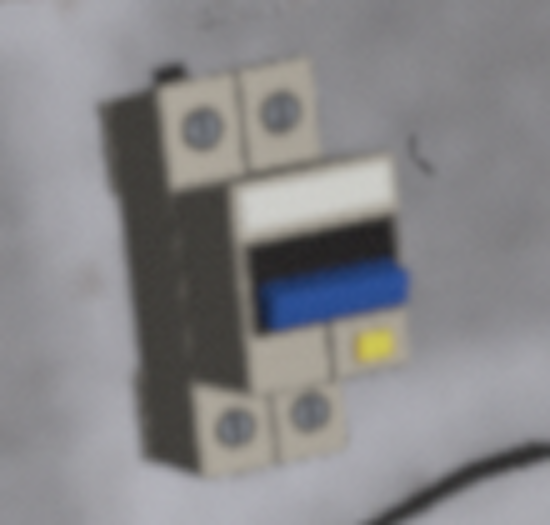

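```bash
cat >> h.py <<'E'
from scipy.optimize import least_squares
def fit(c,picks,w,x0):
    # picks: list of ((mx sign, my sign, kind), (u,v)); kind 's' shoulder,'n' nose top
    L={'s':(.045,.042),'n':(.0225,.075)}
    P=np.array([[sx*L[k][0],sy*w/2,L[k][1]] for (sx,sy,k),_ in picks]);uv=np.array([p for _,p in picks])
    def W(x): 
        ca,sa=np.cos(x[2]),np.sin(x[2]); return np.c_[P[:,0]*ca-P[:,1]*sa+x[0],P[:,0]*sa+P[:,1]*ca+x[1],P[:,2]]
    r=least_squares(lambda x:(proj(c,W(x))-uv).ravel(),x0,x_scale=[.01,.01,.1],loss='soft_l1')
    print('pose',r.x[:2].round(4),'yaw deg',np.degrees(r.x[2]).round(2),'res px',(proj(c,W(r.x))-uv).round(1).tolist()); return r.x
E
python3 - <<'E'
from h import *
o,M=pose();c=cam('wrist',o)
def pk(off,s,sh,no):
    k=[(-1,-1),(-1,1),(1,-1),(1,1)];out=[]
    for kind,l in (('s',sh),('n',no)):
        for q,p in zip(k,l):
            if p: out.append(((*q,kind),np.array(p)/s+off))
    return out
fit(c,pk([255,130],4.5,[(360,185),(593,52),(518,452),(743,325)],[(412,292),(665,152)]),.072,[.54,-.2,.2])
fit(c,pk([255,130],4.5,[(55,93),(120,90),(97,413),(155,408)],[(47,207),(115,203),(68,378),(130,372)]),.018,[.52,-.32,-.1])
fit(c,pk([420,45],5,[(157,92),(311,58),(200,477),(348,445)],[(233,185),(392,153),(248,393),(408,362)]),.036,[.45,-.1,0])
E
```

```text
pose [ 0.534  -0.1992] yaw deg 16.9 res px [[-0.7, 0.4], [0.7, -0.9], [0.0, 1.0], [1.1, 1.3], [-1.0, -0.1], [0.0, -1.4]]
pose [ 0.5037 -0.3165] yaw deg -9.51 res px [[-0.4, 0.1], [0.3, -0.5], [-1.0, 0.4], [0.5, 0.5], [-0.7, -0.2], [0.5, -0.6], [-0.4, 0.2], [1.5, 0.3]]
pose [ 0.4569 -0.0753] yaw deg -1.57 res px [[-0.5, -1.3], [0.2, -1.0], [-0.1, 0.9], [0.1, 1.0], [-1.4, -0.2], [0.5, -0.8], [0.0, 1.2], [0.8, 0.5]]
```

```bash
python3 -m handwheel '[[0.085,[0,0.018,0.0089],[0,0,0]],[0.085,[0,0.018,0.0089],[0,0,0]],[0.085,[0,0.018,0.0089],[0,0,0]],[0.085,[0,0.0181,0.0089],[0,0,0]],[0.085,[0.015,0,0],[6.57,0,0]],[0.085,[0.015,0,0],[6.57,0,0]],[0.085,[0.015,0,0],[6.57,0,0]],[0.085,[0.015,0,0],[6.57,0,0]],[0.085,[0.015,0,0],[6.57,0,0]],[0.085,[0.015,0,0],[6.57,0,0]]]' 50| head -2
python3 -m handwheel '[[0.085,[0.015,0,0],[6.57,0,0]],[0.085,[0.015,0,0],[6.57,0,0]],[0.085,[0.015,0,0],[6.57,0,0]],[0.085,[0,0,0],[0,0,0]],[0.085,[0,0,0],[0,0,0]]]'
python3 - <<'E'
from h import *
o,M=pose();print(o['tool_pos'],np.degrees(np.arctan2(M[1,1],M[0,1])),M[:,0].round(3),o['q'].round(3))
im=ctrl.get_image('wrist');cv2.imwrite('pics/w3.png',im[:,:,::-1])
E
```

```text
t: 4.2
tool_pos: [0.5341, -0.1965, 0.2093]
t: 4.62
tool_pos: [0.5335, -0.1971, 0.1642]
tool_rot: [0.985, 1.339, -0.985]
contact_force: [0.4, -0.1, -0.0]
opening: 0.0851
[ 0.5334932  -0.19705485  0.16416479] 17.216568423074502 [-0.002  0.001 -1.   ] [-0.485 -0.029  1.809  0.     1.363 -0.785]
```

View pics/w3.png

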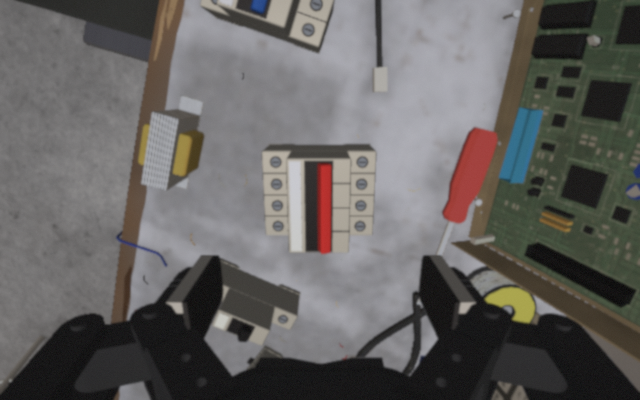

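```bash
cat >> h.py <<'E'
def tgt(o,M,x,y,psi_deg):
    d=np.array([x,y,0])-o['tool_pos'];d[2]=0
    cur=np.degrees(np.arctan2(M[1,1],M[0,1]))
    print('shift tool y,z',(M.T@d).round(4)[1:],'turn about x',round(cur-psi_deg,2),'tilt',M[:,0].round(4))
E
python3 - <<'E'
from h import *
o,M=pose();c=cam('wrist',o)
L=[((-1,1,'s'),(264,150)),((1,1,'s'),(376,148)),((-1,-1,'s'),(265,235)),((1,-1,'s'),(374,235)),((-1,1,'n'),(289,158)),((-1,-1,'n'),(289,252)),((1,-1,'n'),(350,251)),((1,1,'n'),(350,158))]
x=fit(c,L,.072,[.534,-.199,.3])
tgt(o,M,x[0],x[1],np.degrees(x[2]))
E
```

```text
pose [ 0.5351 -0.2013] yaw deg 17.43 res px [[-2.5, -0.1], [0.8, 1.3], [1.2, 0.2], [-0.8, -0.4], [-2.7, -0.9], [0.6, 0.5], [-0.3, 1.2], [1.8, -1.2]]
shift tool y,z [-0.0001  0.0036] turn about x -0.25 tilt [ 4.e-04  1.e-04 -1.e+00]
```

```bash
python3 -m handwheel '[[0.085,[0.022,0,0.003],[0,0,0]],[0.085,[0.022,0,0],[0,0,0]],[0.085,[0.022,0,0],[0,0,0]],[0.085,[0.022,0,0],[0,0,0]],[0.085,[0.02,0,0],[0,0,0]],[0.085,[0.0125,0,0],[0,0,0]],[0.085,[0,0,0],[0,0,0]],[0.04,[0,0,0],[0,0,0]],[0.03,[0,0,0],[0,0,0]],[0.03,[0,0,0],[0,0,0]]]' 50
python3 -m handwheel '[[0.03,[0,0,0],[0,0,0]],[0.03,[0,0,0],[0,0,0]],[0.03,[0,0,0],[0,0,0]],[0.03,[0,0,0],[0,0,0]]]' 50
python3 - <<'E'
from h import *
im=ctrl.get_image('wrist');cv2.imwrite('pics/w4.png',im[:,:,::-1])
E
```

```text
t: 5.5
tool_pos: [0.5362, -0.2028, 0.0466]
tool_rot: [0.989, 1.331, -0.988]
contact_force: [-0.4, -0.4, -0.4]
opening: 0.051
t: 5.83
tool_pos: [0.5359, -0.203, 0.0467]
tool_rot: [0.988, 1.332, -0.989]
contact_force: [-2.0, -0.4, 6.4]
opening: 0.0445
```

View pics/w4.png

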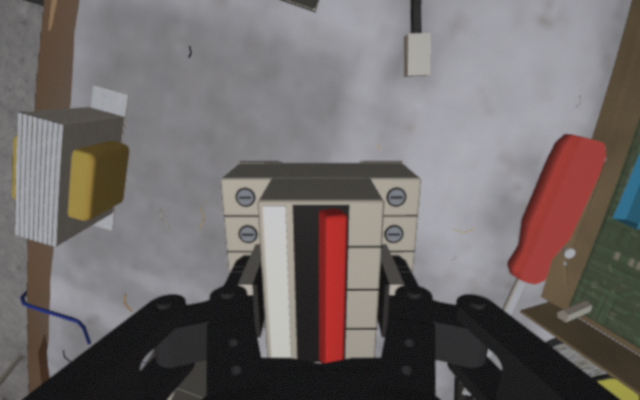

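```bash
python3 -m handwheel '[[0.03,[-0.008,0,0],[0,0,0]],[0.03,[-0.02,0,0],[0,0,0]],[0.03,[-0.03,0,0],[0,0,0]],[0.03,[-0.035,0,0],[0,0,0]],[0.03,[-0.035,0,0],[0,0,0]],[0.03,[-0.012,0,0],[0,0,0]],[0.03,[0,0,0],[0,0,0]],[0.03,[0,0,0],[0,0,0]]]' 50
python3 - <<'E'
from h import *
o,M=pose();c=cam('wrist',o)
im=ctrl.get_image('wrist');cv2.imwrite('pics/w5.png',im[:,:,::-1])
tgt(o,M,.5178,.3493,5.53)
E
```

```text
t: 6.55
tool_pos: [0.5343, -0.2019, 0.1833]
tool_rot: [0.989, 1.335, -0.989]
contact_force: [-0.3, 0.7, -5.7]
opening: 0.0442
shift tool y,z [ 0.1444 -0.5322] turn about x 11.37 tilt [-7.e-04  5.e-04 -1.e+00]
```

View pics/w5.png

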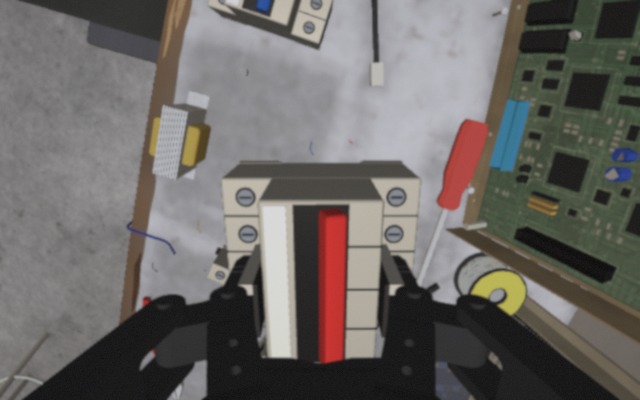

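```bash
cat >> h.py <<'E'
def intool(uv,xt):
    p=ctrl.camera_params('wrist');f=H/2/np.tan(np.radians(p['vertical_fov']/2))
    K=np.array([[f,0,p['cx']],[0,f,p['cy']],[0,0,1]]);T=np.array(p['T_tool_cam'])
    n=cv2.undistortPoints(np.asarray(uv,float).reshape(-1,1,2),K,np.array(p['D'])).reshape(-1,2)
    d=np.c_[n,np.ones(len(n))]@T[:3,:3].T; C=T[:3,3]; return (C+d*((xt-C[0])/d[:,0])[:,None])
E
python3 - <<'E'
from h import *
print(intool([(222,179),(420,179)],.0047).round(4));print(intool([(260,199),(381,202)],-.0283).round(4))
E
```

```text
[[ 0.0047 -0.0431 -0.0379]
 [ 0.0047  0.0447 -0.0378]]
[[-0.0283 -0.0206 -0.0388]
 [-0.0283  0.0216 -0.0376]]
```

```bash
python3 -m handwheel '[[0.03,[0,0.0048,-0.0177],[0,0,0]],[0.03,[0,0.0096,-0.0354],[0,0,0]],[0.03,[0,0.0096,-0.0354],[0,0,0]],[0.03,[0,0.0096,-0.0354],[0,0,0]],[0.03,[0,0.0096,-0.0354],[0,0,0]],[0.03,[0,0.0096,-0.0354],[0,0,0]],[0.03,[0,0.0096,-0.0354],[0,0,0]],[0.03,[0,0.0096,-0.0354],[0,0,0]],[0.03,[0,0.0096,-0.0354],[0,0,0]],[0.03,[0,0.0096,-0.0354],[0,0,0]]]' 50 | head -2
python3 -m handwheel '[[0.03,[0,0.0096,-0.0354],[0,0,0]],[0.03,[0,0.0096,-0.0354],[0,0,0]],[0.03,[0,0.0096,-0.0354],[0,0,0]],[0.03,[0,0.0096,-0.0354],[0,0,0]],[0.03,[0,0.0096,-0.0354],[0,0,0]],[0.03,[0,0.0048,-0.0177],[0,0,0]],[0.03,[0,0,0],[5.7,0,0]],[0.03,[0,0,0],[5.7,0,0]],[0.03,[0,0,0],[0,0,0]],[0.03,[0,0,0],[0,0,0]]]' 50
python3 - <<'E'
from h import *
o,M=pose();c=cam('wrist',o)
im=ctrl.get_image('wrist');cv2.imwrite('pics/w6.png',im[:,:,::-1])
tgt(o,M,.5179,.3483,5.53)
E
```

```text
t: 7.43
tool_pos: [0.5217, 0.1476, 0.1801]
t: 8.27
tool_pos: [0.5166, 0.347, 0.1807]
tool_rot: [1.132, 1.256, -1.141]
contact_force: [-0.5, 0.3, -5.5]
opening: 0.0441
shift tool y,z [ 0.0014 -0.0011] turn about x 0.12 tilt [-0.0052 -0.0026 -1.    ]
```

View pics/w6.png

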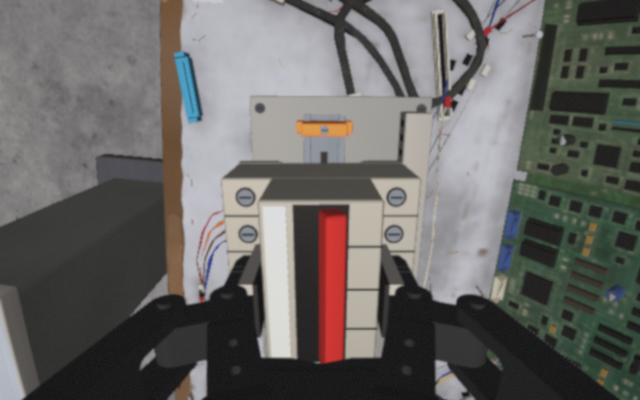

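Run:
```python
import cv2
im=cv2.imread('pics/w6.png')
cv2.imwrite('pics/w6z.png',cv2.resize(im[85:205,220:440],None,fx=3.6,fy=3.6,interpolation=cv2.INTER_CUBIC))
```

```text
(no output)
```

View pics/w6z.png

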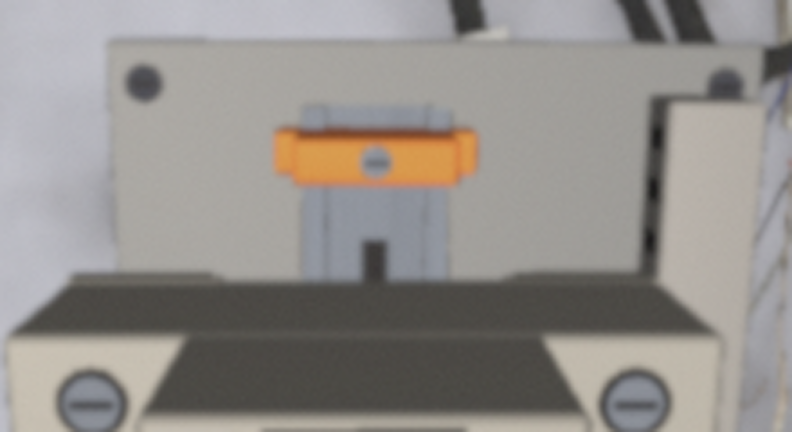

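Run:
```python
from h import *
o,M=pose();c=cam('wrist',o)
z=lambda p:np.array(p)/3.6+[220,85]
for p,h in (((375,161),.0585),((301,230),.0305),((449,230),.0305),((374,262),.0295)):
    w=unproj(c,[z(p)],h)[0]; th=np.radians(5.53);d=w[:2]-[.5268,.2567]
    print(w.round(4),'rail frame',(d[0]*np.cos(th)+d[1]*np.sin(th)).round(4),(-d[0]*np.sin(th)+d[1]*np.cos(th)).round(4),'tool',(M.T@(w-o['tool_pos'])).round(4))
```

```text
[0.5152 0.3947 0.0585] rail frame 0.0017 0.1385 tool [ 0.1229  0.0035 -0.0479]
[0.4997 0.374  0.0305] rail frame -0.0156 0.1194 tool [ 0.151  -0.0138 -0.0288]
[0.5349 0.3775 0.0305] rail frame 0.0197 0.1195 tool [ 0.1508  0.0215 -0.0288]
[0.5179 0.3679 0.0295] rail frame 0.0018 0.1115 tool [ 0.1519  0.0036 -0.0209]
```

```bash
python3 -m handwheel '[[0.03,[0.01,0.0025,0],[0,0,0]],[0.03,[0.025,0,0],[0,0,0]],[0.03,[0.025,0,0],[0,0,0]],[0.03,[0.02,0,0],[0,0,0]],[0.03,[0.006,0,0],[0,0,0]],[0.03,[0,0,0],[0,0,0]],[0.03,[0,0,0],[0,0,0]],[0.03,[0,0,0],[0,0,0]]]' 50
python3 - <<'E'
from h import *
o,M=pose();c=cam('wrist',o)
im=ctrl.get_image('wrist');cv2.imwrite('pics/w7.png',im[:,:,::-1])
cv2.imwrite('pics/w7z.png',cv2.resize(im[45:205,210:430,::-1],None,fx=3.5,fy=3.5,interpolation=cv2.INTER_CUBIC))
tgt(o,M,.5179,.3483,5.53)
im=ctrl.get_image('side');cv2.imwrite('pics/s7z.png',cv2.resize(im[110:220,220:360,::-1],None,fx=4,fy=4,interpolation=cv2.INTER_CUBIC))
E
```

```text
t: 8.98
tool_pos: [0.522, 0.3485, 0.1003]
tool_rot: [1.141, 1.252, -1.135]
contact_force: [0.0, 0.2, -4.3]
opening: 0.0442
shift tool y,z [-0.0041 -0.0002] turn about x -0.03 tilt [ 0.003   0.0016 -1.    ]
```

View pics/w7z.png

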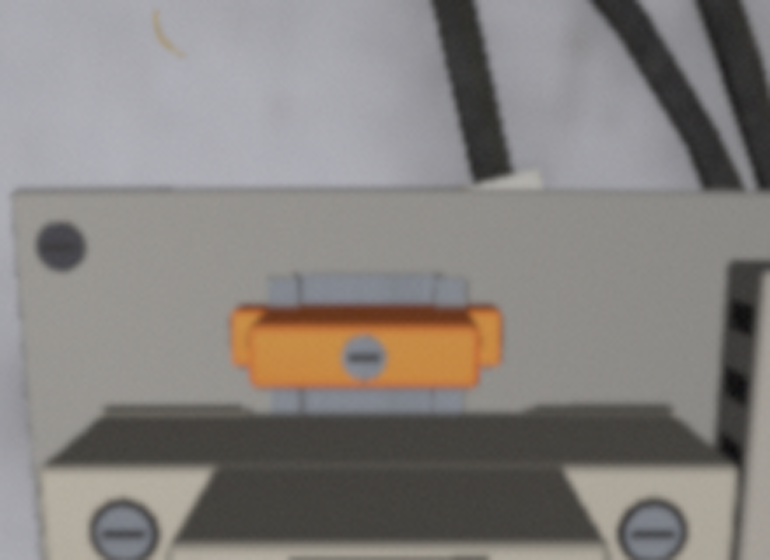

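View pics/s7z.png

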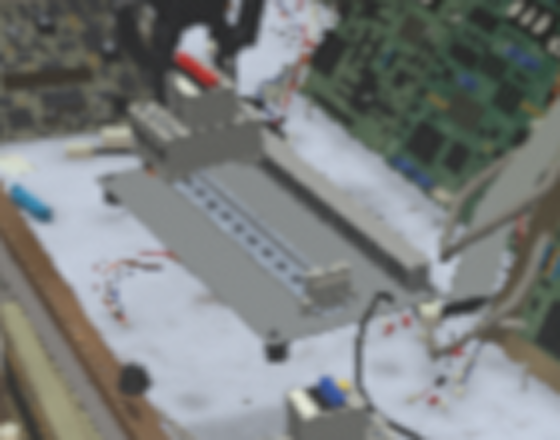

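Run:
```python
from h import *
o,M=pose();print([ctrl.get_obs()['tool_pos'].round(4) for _ in range(2)])
z=lambda p:np.array(p)/3.5+[210,45]
zt=.1003
print('module shoulder',intool([z((45,466)),z((737,466))],.0047).round(4).tolist())
print('groove bottom',intool([z((250,407)),z((530,407))],.0467).round(4).tolist())
print('clamp screw',intool([z((364,357))],zt-.0585).round(4).tolist())
print('rail',intool([z((270,400)),z((464,400))],zt-.0305).round(4).tolist())
print('rail2',intool([z((268,290)),z((468,290))],zt-.0305).round(4).tolist())
im=ctrl.get_image('wrist')
print(pose()[0]['tool_pos'],pose()[1][:,0])
```

```text
[array([0.522 , 0.3486, 0.1007]), array([0.522 , 0.3486, 0.1007])]
module shoulder [[0.0047, -0.0427, -0.0384], [0.0047, 0.0448, -0.0383]]
groove bottom [[0.0467, -0.0213, -0.0379], [0.0467, 0.0234, -0.0379]]
clamp screw [[0.0418, -0.003, -0.0466]]
rail [[0.0698, -0.0203, -0.0347], [0.0698, 0.0144, -0.0347]]
rail2 [[0.0698, -0.0202, -0.0542], [0.0698, 0.0148, -0.0542]]
[0.5217976  0.34858343 0.10045726] [ 0.0030131   0.0015579  -0.99999425]
```

```bash
python3 -m handwheel '[[0.03,[0,-0.004,0.002],[0,0,0]],[0.03,[0.006,0,0],[0,0,0]],[0.03,[0,0,0],[0,0,0]],[0.03,[0,0,0],[0,0,0]],[0.03,[0,0,0],[0,0,0]]]' 50
python3 - <<'E'
from h import *
o,M=pose()
im=ctrl.get_image('wrist');cv2.imwrite('pics/w8z.png',cv2.resize(im[45:205,210:430,::-1],None,fx=3.5,fy=3.5,interpolation=cv2.INTER_CUBIC))
tgt(o,M,.5179,.3483,5.53)
E
```

```text
t: 9.55
tool_pos: [0.5167, 0.3455, 0.0921]
tool_rot: [1.138, 1.253, -1.139]
contact_force: [0.3, 0.6, -5.7]
opening: 0.0442
shift tool y,z [ 0.0015 -0.0026] turn about x -0.03 tilt [-4.e-04 -2.e-04 -1.e+00]
```

View pics/w8z.png

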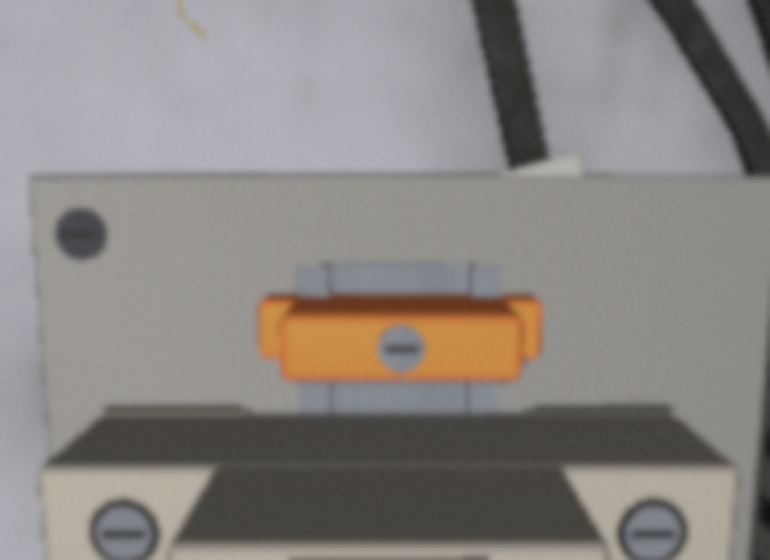

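Run:
```python
from h import *
z=lambda p:np.array(p)/3.5+[210,45]
zt=.0921
print('groove bottom',intool([z((250,407)),z((530,407))],.0467).round(4).tolist())
print('clamp screw',intool([z((402,348))],zt-.0585).round(4).tolist())
print('rail',intool([z((300,397)),z((498,397))],zt-.0305).round(4).tolist())
print('rail2',intool([z((295,285)),z((500,285))],zt-.0305).round(4).tolist())
```

```text
groove bottom [[0.0467, -0.0213, -0.0379], [0.0467, 0.0235, -0.0379]]
clamp screw [[0.0336, 0.0028, -0.0491]]
rail [[0.0616, -0.0144, -0.0368], [0.0616, 0.0197, -0.0368]]
rail2 [[0.0616, -0.0148, -0.0558], [0.0616, 0.0196, -0.0558]]
```

```bash
python3 -m handwheel '[[0.03,[0.005,0.0015,0],[0,0,0]],[0.03,[0.005,0,0],[0,0,0]],[0.03,[0.003,0,0],[0,0,0]],[0.03,[0.002,0,0],[0,0,0]],[0.03,[0,0,0],[0,0,0]],[0.03,[0,0,0],[0,0,0]]]' 50
python3 -m handwheel '[[0.03,[0.002,0,0],[0,0,0]],[0.03,[0.002,0,0],[0,0,0]],[0.03,[0.001,0,0],[0,0,0]],[0.03,[0,0,0],[0,0,0]],[0.03,[0,0,0],[0,0,0]]]' 50
python3 - <<'E'
from h import *
o,M=pose()
im=ctrl.get_image('wrist');cv2.imwrite('pics/w9z.png',cv2.resize(im[25:205,210:430,::-1],None,fx=3.3,fy=3.3,interpolation=cv2.INTER_CUBIC))
tgt(o,M,.5179,.3483,5.53)
E
```

```text
t: 10.1
tool_pos: [0.5182, 0.3457, 0.077]
tool_rot: [1.138, 1.253, -1.139]
contact_force: [-0.0, -0.7, -4.8]
opening: 0.0444
t: 10.52
tool_pos: [0.5183, 0.3457, 0.0723]
tool_rot: [1.138, 1.253, -1.138]
contact_force: [0.6, -0.2, -4.2]
opening: 0.044
shift tool y,z [-0.0001 -0.0026] turn about x -0.03 tilt [-1.e-04 -1.e-04 -1.e+00]
```

View pics/w9z.png

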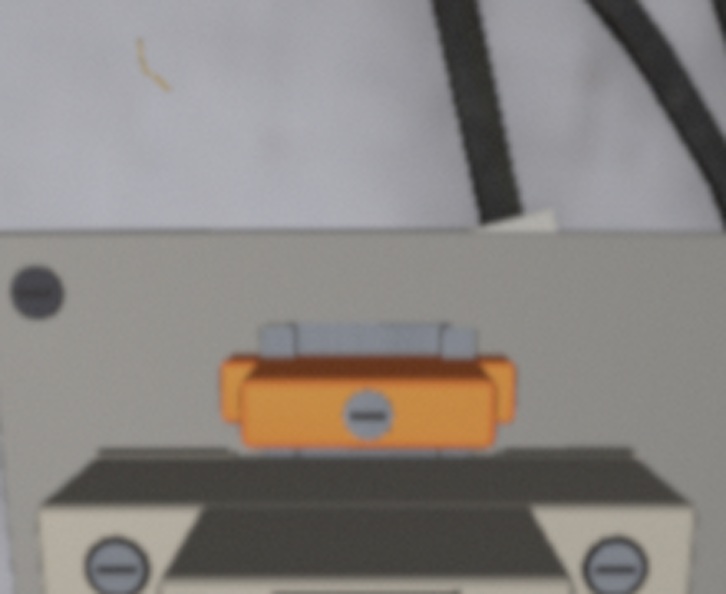

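```bash
python3 -m handwheel '[[0.03,[0.001,0,0],[0,0,0]],[0.03,[0.0005,0,0],[0,0,0]],[0.03,[0,0,0],[0,0,0]],[0.03,[0,0,0],[0,0,0]]]' 50; python3 -m handwheel '[[0.03,[0.001,0,0],[0,0,0]],[0.03,[0,0,0],[0,0,0]],[0.03,[0,0,0],[0,0,0]]]' 50
```

```text
t: 10.9
tool_pos: [0.5185, 0.3459, 0.0712]
tool_rot: [1.138, 1.253, -1.138]
contact_force: [-0.4, -0.6, -3.7]
opening: 0.0443
t: 11.15
tool_pos: [0.5185, 0.346, 0.0711]
tool_rot: [1.138, 1.253, -1.138]
contact_force: [-4.9, -1.4, 5.2]
opening: 0.0442
```

```bash
python3 -m handwheel '[[0.055,[0,0,0],[0,0,0]],[0.07,[0,0,0],[0,0,0]],[0.085,[0,0,0],[0,0,0]],[0.085,[0,0,0],[0,0,0]],[0.085,[0,0,0],[0,0,0]],[0.085,[-0.01,0,0],[0,0,0]],[0.085,[-0.025,0,0],[0,0,0]],[0.085,[-0.04,0,0],[0,0,0]],[0.085,[-0.04,0,0],[0,0,0]],[0.085,[-0.03,0,0],[0,0,0]]]' 50
python3 - <<'E'
from h import *
im=ctrl.get_image('wrist');cv2.imwrite('pics/w10.png',im[:,:,::-1])
E
```

```text
t: 11.98
tool_pos: [0.5191, 0.3462, 0.2194]
tool_rot: [1.141, 1.252, -1.135]
contact_force: [0.3, 0.3, -0.1]
opening: 0.0853
```

View pics/w10.png

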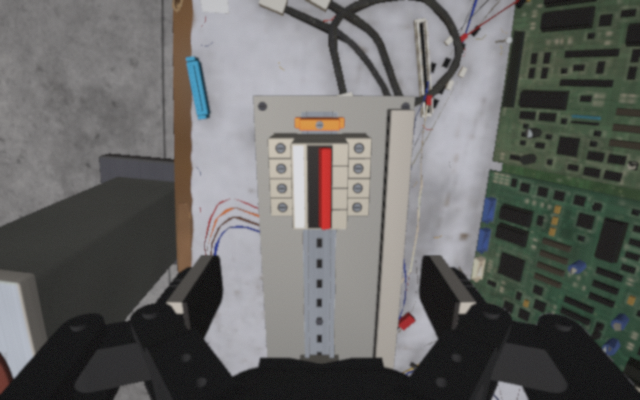

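Device_4 is seated square next to the orange clamp (module at about (320,180)). Now to device_3.

```bash
python3 -m handwheel '[[0.085,[-0.005,-0.0019,0.0376],[0,0,0]],[0.085,[-0.005,-0.0019,0.0376],[0,0,0]],[0.085,[-0.005,-0.0019,0.0376],[0,0,0]],[0.085,[-0.005,-0.0019,0.0376],[0,0,0]],[0.085,[-0.005,-0.0019,0.0376],[0,0,0]],[0.085,[-0.005,-0.0019,0.0376],[0,0,0]],[0.085,[0,-0.0019,0.0376],[0,0,0]],[0.085,[0,-0.0019,0.0376],[0,0,0]],[0.085,[0,-0.0019,0.0376],[0,0,0]],[0.085,[0,-0.0019,0.0376],[0,0,0]]]' | head -2
python3 -m handwheel '[[0.085,[0,-0.0019,0.0376],[0,0,0]],[0.085,[0,-0.0019,0.0376],[0,0,0]],[0.085,[0,-0.0019,0.0376],[0,0,0]],[0.085,[0,-0.0019,0.0376],[0,0,0]],[0.085,[0,-0.0019,0.0376],[0,0,0]],[0.085,[0,-0.0019,0.0376],[0,0,0]],[0.085,[0,-0.0019,0.0376],[0,0,0]],[0.085,[0,0,0],[0,0,0]],[0.085,[0,0,0],[0,0,0]],[0.085,[0,0,0],[0,0,0]]]'
python3 - <<'E'
from h import *
im=ctrl.get_image('wrist');cv2.imwrite('pics/w11.png',im[:,:,::-1])
cv2.imwrite('pics/w11z.png',cv2.resize(im[60:260,230:450,::-1],None,fx=3,fy=3,interpolation=cv2.INTER_CUBIC))
E
```

```text
t: 12.87
tool_pos: [0.5353, -0.0321, 0.2457]
t: 13.7
tool_pos: [0.5474, -0.2933, 0.245]
tool_rot: [1.139, 1.253, -1.138]
contact_force: [0.3, 0.1, -0.4]
opening: 0.0851
```

View pics/w11.png

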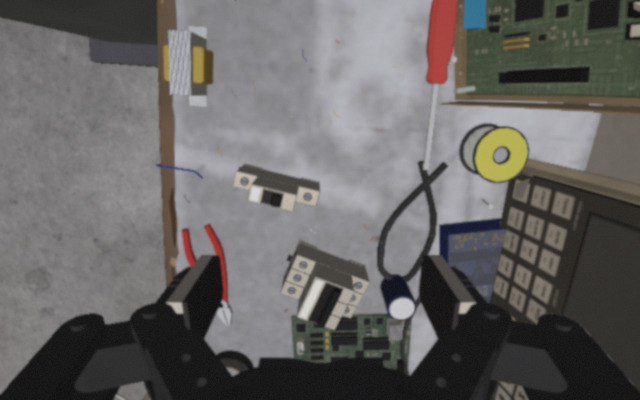

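View pics/w11z.png

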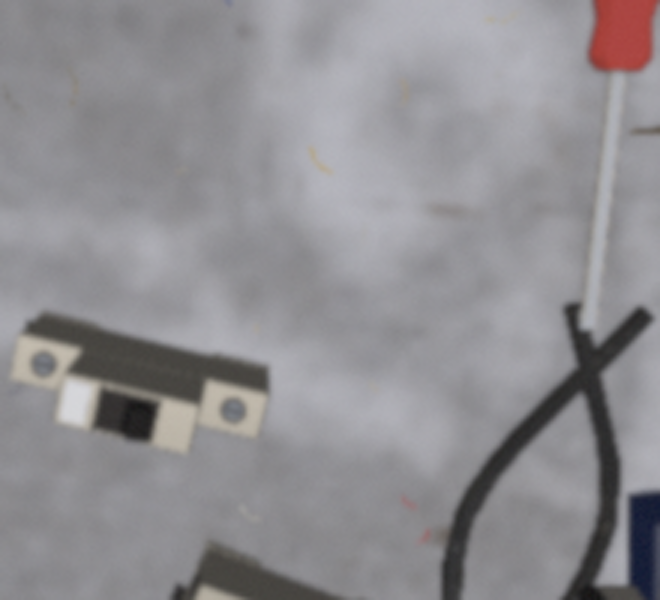

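```bash
python3 -m handwheel '[[0.085,[0,0,0.035],[7,0,0]],[0.085,[0,-0.003,0.035],[7,0,0]],[0.085,[0,-0.003,0.025],[4,0,0]],[0.085,[0,0,0],[0,0,0]],[0.085,[0,0,0],[0,0,0]],[0.085,[0,0,0],[0,0,0]]]'
python3 - <<'E'
from h import *
im=ctrl.get_image('wrist');cv2.imwrite('pics/w12.png',im[:,:,::-1])
cv2.imwrite('pics/w12z.png',cv2.resize(im[100:270,230:450,::-1],None,fx=3.5,fy=3.5,interpolation=cv2.INTER_CUBIC))
E
```

```text
t: 14.25
tool_pos: [0.5407, -0.386, 0.2451]
tool_rot: [1.367, 1.1, -1.366]
contact_force: [-0.0, 0.5, -0.7]
opening: 0.085
```

View pics/w12z.png

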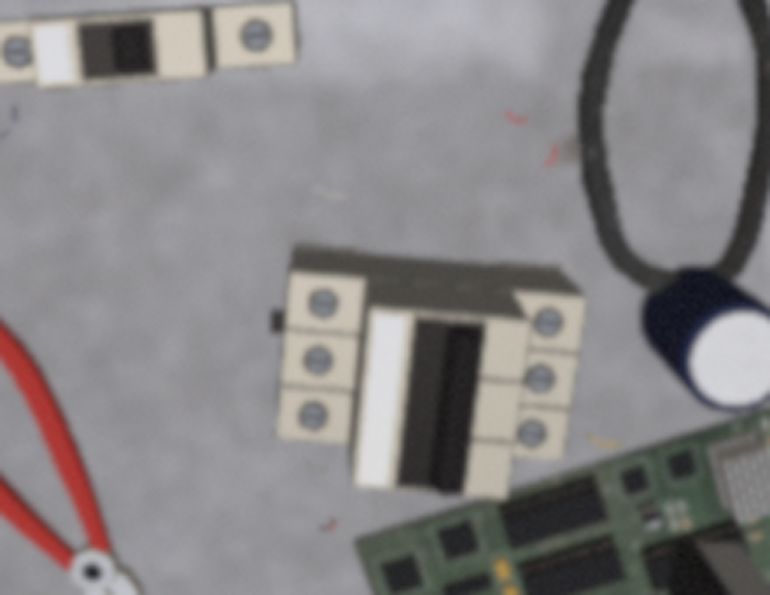

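```bash
cat >> h.py <<'E'
def dopick(off,s,sh,no,w,x0,o,M):
    # image order TL,TR,BL,BR with image right=module x, image down=-module y
    c=cam('wrist',o);k=[(-1,1),(1,1),(-1,-1),(1,-1)];out=[]
    for kind,l in (('s',sh),('n',no)):
        for q,p in zip(k,l):
            if p: out.append(((*q,kind),np.array(p)/s+off))
    x=fit(c,out,w,x0);tgt(o,M,x[0],x[1],np.degrees(x[2]));return x
E
python3 - <<'E'
from h import *
o,M=pose();c=cam('wrist',o)
x=dopick([230,100],3.5,[(290,271),(585,296),(278,440),(564,460)],[(370,307),(530,318),(353,487),(507,500)],.054,[.57,-.42,-.2],o,M)
cp=unproj(c,[np.array([740,357])/3.5+[230,100]],.051)[0];d=cp[:2]-x[:2]
print(cp, 'cap in module frame',d@[np.cos(x[2]),np.sin(x[2])],d@[-np.sin(x[2]),np.cos(x[2])])
E
```

```text
pose [ 0.5665 -0.4314] yaw deg -16.86 res px [[-0.5, -0.0], [1.0, -0.6], [-0.6, 0.2], [-0.1, 0.3], [-0.4, -0.4], [1.0, 0.0], [-0.5, 0.6], [0.5, 0.1]]
shift tool y,z [0.0349 0.039 ] turn about x 4.5 tilt [ 2.e-04  4.e-04 -1.e+00]
[ 0.65729254 -0.44471213  0.051     ] cap in module frame 0.09071208117773008 0.013555711673210603
```

```bash
python3 -m handwheel '[[0.075,[0.02,0.0349,0],[0,0,0]],[0.075,[0.02,0,0.039],[0,0,0]],[0.075,[0.035,0,0],[4.5,0,0]],[0.075,[0.035,0,0],[0,0,0]],[0.075,[0,0,0],[0,0,0]],[0.075,[0,0,0],[0,0,0]]]'
python3 - <<'E'
from h import *
o,M=pose()
im=ctrl.get_image('wrist');cv2.imwrite('pics/w13z.png',cv2.resize(im[60:300,180:480,::-1],None,fx=2.6,fy=2.6,interpolation=cv2.INTER_CUBIC))
tgt(o,M,.5665,-.4314,-16.86)
E
```

```text
t: 14.8
tool_pos: [0.5655, -0.4287, 0.1332]
tool_rot: [1.423, 1.062, -1.425]
contact_force: [-0.0, 0.1, 0.9]
opening: 0.0752
shift tool y,z [0.0018 0.0023] turn about x -0.01 tilt [-0.0043  0.0043 -1.    ]
```

View pics/w13z.png

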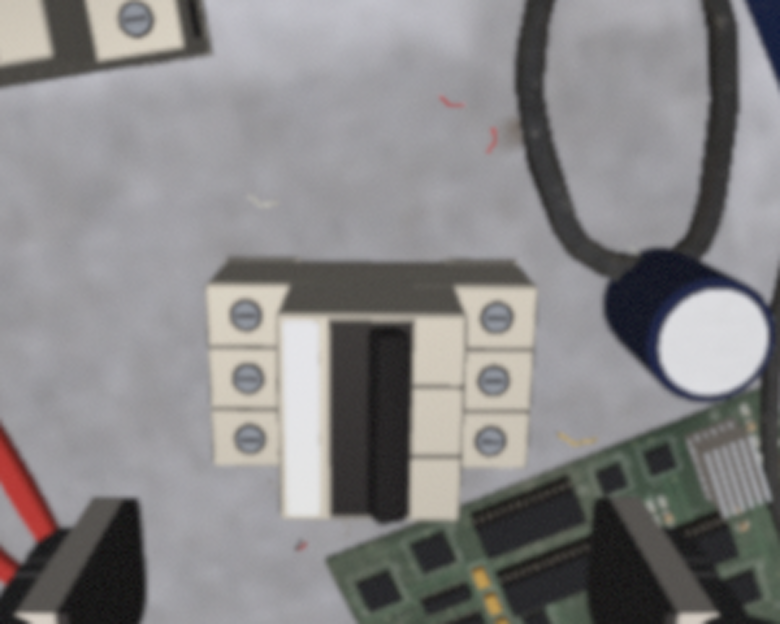

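```bash
python3 -m handwheel '[[0.075,[0.03,0,0],[0,0,0]],[0.075,[0.03,0,0.001],[0,0,0]],[0.075,[0.016,0,0],[0,0,0]],[0.075,[0.01,0,0],[0,0,0]],[0.075,[0,0,0],[0,0,0]],[0.04,[0,0,0],[0,0,0]],[0.03,[0,0,0],[0,0,0]],[0.03,[0,0,0],[0,0,0]],[0.03,[0,0,0],[0,0,0]],[0.03,[0,0,0],[0,0,0]]]' 50
python3 -m handwheel '[[0.03,[0,0,0],[0,0,0]],[0.03,[0,0,0],[0,0,0]]]' 50
python3 -m handwheel '[[0.03,[-0.008,0,0],[0,0,0]],[0.03,[-0.02,0,0],[0,0,0]],[0.03,[-0.03,0,0],[0,0,0]],[0.03,[-0.035,0,0],[0,0,0]],[0.03,[-0.035,0,0],[0,0,0]],[0.03,[-0.012,0,0],[0,0,0]],[0.03,[0,0,0],[0,0,0]],[0.03,[0,0,0],[0,0,0]],[0.03,[0,0,0],[0,0,0]]]' 50
python3 - <<'E'
from h import *
o,M=pose()
im=ctrl.get_image('wrist');cv2.imwrite('pics/w14.png',im[:,:,::-1])
th=np.radians(5.53);r=lambda y:np.array([.5268,.2567])+y*np.array([-np.sin(th),np.cos(th)])
print(r(.024));tgt(o,M,*r(.024),5.53)
E
```

```text
t: 15.68
tool_pos: [0.5674, -0.4337, 0.053]
tool_rot: [1.424, 1.049, -1.423]
contact_force: [-0.6, -0.1, 7.0]
opening: 0.0442
t: 15.85
tool_pos: [0.5674, -0.4337, 0.053]
tool_rot: [1.424, 1.049, -1.423]
contact_force: [0.3, 0.8, 6.5]
opening: 0.0438
t: 16.6
tool_pos: [0.5647, -0.4311, 0.186]
tool_rot: [1.425, 1.06, -1.427]
contact_force: [-0.7, 0.5, -3.3]
opening: 0.0442
[0.52448719 0.2805883 ]
shift tool y,z [-0.2465 -0.6688] turn about x -22.53 tilt [-0.0041  0.0039 -1.    ]
```

View pics/w14.png

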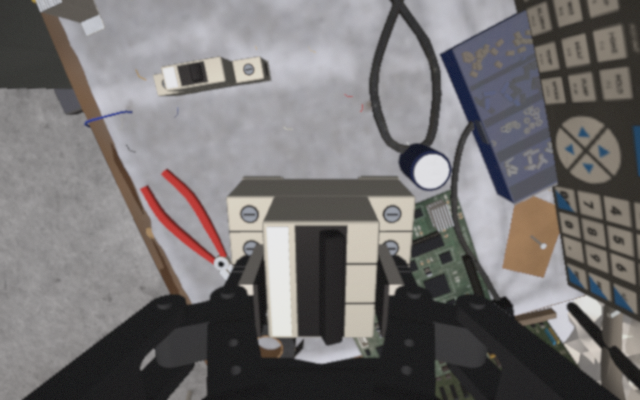

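Run:
```python
from h import *
a=intool([(228,197),(414,196)],.011);b=intool([(265,220),(378,222)],-.022);print(a.round(4),b.round(4))
print('centre tool z',a[:,2].mean()+.027,b[:,2].mean()+.027)
```

```text
[[ 0.011  -0.0431 -0.028 ]
 [ 0.011   0.0442 -0.0284]] [[-0.022  -0.0205 -0.0289]
 [-0.022   0.0219 -0.028 ]]
centre tool z -0.0011904048852602912 -0.0014683098742408474
```

```bash
python3 -m handwheel '[[0.03,[0,-0.0065,-0.0175],[0,0,0]],[0.03,[0,-0.0129,-0.0351],[0,0,0]],[0.03,[0,-0.0129,-0.0351],[0,0,0]],[0.03,[0,-0.0129,-0.0351],[0,0,0]],[0.03,[0,-0.0129,-0.0351],[0,0,0]],[0.03,[0,-0.0129,-0.0351],[0,0,0]],[0.03,[0,-0.0129,-0.0351],[0,0,0]],[0.03,[0,-0.0129,-0.0351],[0,0,0]],[0.03,[0,-0.0129,-0.0351],[0,0,0]],[0.03,[0,-0.0129,-0.0351],[0,0,0]]]' 50 | head -2
python3 -m handwheel '[[0.03,[0,-0.0129,-0.0351],[0,0,0]],[0.03,[0,-0.0129,-0.0351],[0,0,0]],[0.03,[0,-0.0129,-0.0351],[0,0,0]],[0.03,[0,-0.0129,-0.0351],[0,0,0]],[0.03,[0,-0.0129,-0.0351],[0,0,0]],[0.03,[0,-0.0129,-0.0351],[0,0,0]],[0.03,[0,-0.0129,-0.0351],[0,0,0]],[0.03,[0,-0.0129,-0.0351],[0,0,0]],[0.03,[0,-0.0129,-0.0351],[0,0,0]],[0.03,[0,-0.0065,-0.0175],[0,0,0]]]' 50 | head -2
python3 -m handwheel '[[0.03,[0,0,0],[-5.63,0,0]],[0.03,[0,0,0],[-5.63,0,0]],[0.03,[0,0,0],[-5.63,0,0]],[0.03,[0,0,0],[-5.63,0,0]],[0.03,[0,0,0],[0,0,0]],[0.03,[0,0,0],[0,0,0]],[0.03,[0,0,0],[0,0,0]],[0.03,[0,0,0],[0,0,0]]]' 50
python3 - <<'E'
from h import *
o,M=pose();print(o['tool_pos'])
im=ctrl.get_image('wrist');cv2.imwrite('pics/w15.png',im[:,:,::-1])
cv2.imwrite('pics/w15z.png',cv2.resize(im[45:225,210:430,::-1],None,fx=3.3,fy=3.3,interpolation=cv2.INTER_CUBIC))
tgt(o,M,.5247,.2786,5.53)
E
```

```text
t: 17.48
tool_pos: [0.5444, -0.0755, 0.1868]
t: 18.32
tool_pos: [0.5242, 0.2803, 0.1868]
t: 18.98
tool_pos: [0.5261, 0.2768, 0.189]
tool_rot: [1.138, 1.253, -1.14]
contact_force: [-0.4, -0.3, -2.1]
opening: 0.0439
[0.5261161  0.27681127 0.18900418]
shift tool y,z [-0.0012 -0.0019] turn about x -0.1 tilt [-1.3e-03 -5.0e-04 -1.0e+00]
```

View pics/w15z.png

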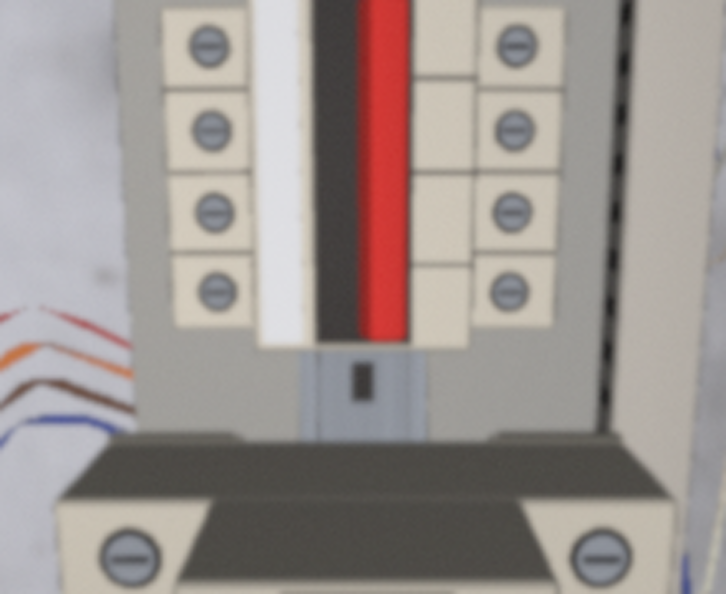

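Run:
```python
from h import *
z=lambda p:np.array(p)/3.3+[210,45]
zt=.189
print('d4 shoulder edge',intool([z((177,327)),z((551,327))],zt-.0665).round(4).tolist())
print('d4 nose edge',intool([z((258,347)),z((468,348))],zt-.0995).round(4).tolist())
print('rail',intool([z((300,400)),z((427,400))],zt-.0305).round(4).tolist())
print('held',intool([z((58,500)),z((672,500))],.011).round(4).tolist())
```

```text
d4 shoulder edge [[0.1225, -0.0434, -0.037], [0.1225, 0.0444, -0.0369]]
d4 nose edge [[0.0895, -0.0214, -0.0374], [0.0895, 0.0219, -0.0372]]
rail [[0.1585, -0.0169, -0.0121], [0.1585, 0.0176, -0.0121]]
held [[0.011, -0.0431, -0.028], [0.011, 0.0442, -0.028]]
```

```bash
python3 -m handwheel '[[0.03,[0.01,-0.0005,-0.003],[0,0,0]],[0.03,[0.03,0,0],[0,0,0]],[0.03,[0.03,0,0],[0,0,0]],[0.03,[0.02,0,0],[0,0,0]],[0.03,[0.004,0,0],[0,0,0]],[0.03,[0,0,0],[0,0,0]],[0.03,[0,0,0],[0,0,0]],[0.03,[0,0,0],[0,0,0]]]' 50
python3 - <<'E'
from h import *
o,M=pose();print(o['tool_pos'])
im=ctrl.get_image('wrist')
cv2.imwrite('pics/w16z.png',cv2.resize(im[45:225,210:430,::-1],None,fx=3.3,fy=3.3,interpolation=cv2.INTER_CUBIC))
tgt(o,M,.5247,.2786,5.53)
E
```

```text
t: 19.7
tool_pos: [0.5272, 0.2806, 0.0982]
tool_rot: [1.141, 1.251, -1.135]
contact_force: [0.5, -0.6, -3.1]
opening: 0.0439
[0.52716907 0.28061695 0.09818904]
shift tool y,z [-0.0027  0.0018] turn about x -0.01 tilt [ 0.0036  0.0014 -1.    ]
```

View pics/w16z.png

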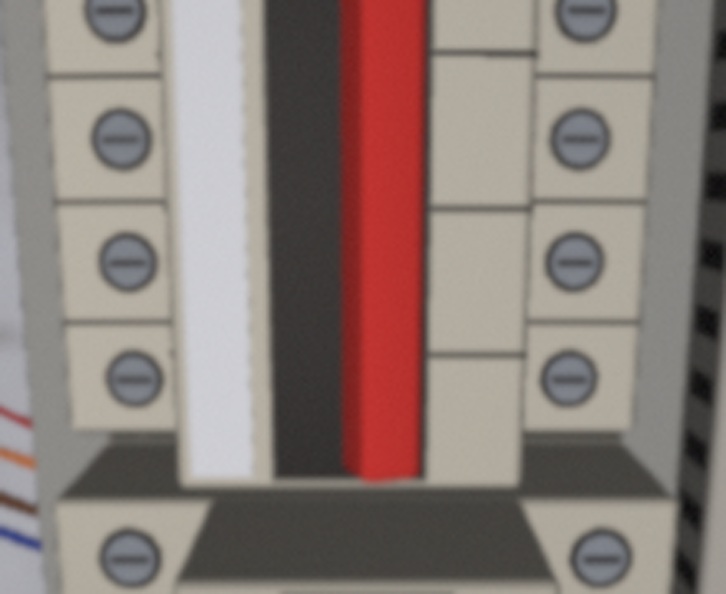

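```bash
python3 -m handwheel '[[0.03,[0,0,0],[0,0,0]],[0.03,[0,0,0],[0,0,0]],[0.03,[0,0,0],[0,0,0]],[0.03,[0,0,0],[0,0,0]]]' 50
python3 - <<'E'
from h import *
o,M=pose();print(o['tool_pos'])
im=ctrl.get_image('wrist')
cv2.imwrite('pics/w17z.png',cv2.resize(im[45:225,210:430,::-1],None,fx=3.3,fy=3.3,interpolation=cv2.INTER_CUBIC))
tgt(o,M,.5247,.2786,5.53)
E
```

```text
t: 20.08
tool_pos: [0.5259, 0.2801, 0.0964]
tool_rot: [1.138, 1.253, -1.137]
contact_force: [0.4, 0.7, -2.6]
opening: 0.0437
[0.52589305 0.28006981 0.09637442]
shift tool y,z [-0.0013  0.0013] turn about x -0.01 tilt [ 7.e-04  2.e-04 -1.e+00]
```

View pics/w17z.png

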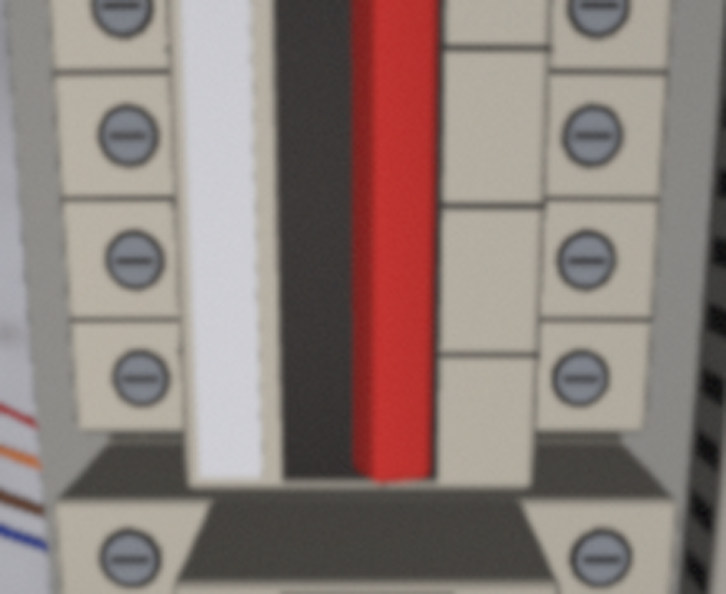

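Run:
```python
from h import *
z=lambda p:np.array(p)/3.3+[210,45]
zt=.0964
print('d4 shoulder edge',intool([z((79,431)),z((641,431))],zt-.0665).round(4).tolist())
print('d4 nose edge',intool([z((190,488)),z((531,487))],zt-.0995).round(4).tolist())
print('held',intool([z((58,499)),z((672,499))],.011).round(4).tolist())
```

```text
d4 shoulder edge [[0.0299, -0.0443, -0.0337], [0.0299, 0.0439, -0.0336]]
d4 nose edge [[-0.0031, -0.0219, -0.0338], [-0.0031, 0.0218, -0.0339]]
held [[0.011, -0.0431, -0.0282], [0.011, 0.0442, -0.0281]]
```

```bash
python3 -m handwheel '[[0.03,[0.004,-0.0009,0],[0,0,0]],[0.03,[0.004,0,0],[0,0,0]],[0.03,[0.004,0,0],[0,0,0]],[0.03,[0.002,0,0],[0,0,0]],[0.03,[0.001,0,0],[0,0,0]],[0.03,[0.001,0,0],[0,0,0]],[0.03,[0.001,0,0],[0,0,0]],[0.03,[0.001,0,0],[0,0,0]],[0.03,[0,0,0],[0,0,0]],[0.03,[0,0,0],[0,0,0]]]' 50
python3 -m handwheel '[[0.03,[0.0005,0,0],[0,0,0]],[0.03,[0.0005,0,0],[0,0,0]],[0.03,[0,0,0],[0,0,0]],[0.03,[0,0,0],[0,0,0]]]' 50
```

```text
t: 20.97
tool_pos: [0.5248, 0.2799, 0.078]
tool_rot: [1.138, 1.253, -1.138]
contact_force: [0.5, 0.5, -3.2]
opening: 0.0438
t: 21.3
tool_pos: [0.525, 0.28, 0.0774]
tool_rot: [1.138, 1.253, -1.138]
contact_force: [-1.7, -0.7, 0.4]
opening: 0.0443
```

```bash
python3 -m handwheel '[[0.03,[0.0005,0,0],[0,0,0]],[0.055,[0,0,0],[0,0,0]],[0.07,[0,0,0],[0,0,0]],[0.085,[0,0,0],[0,0,0]],[0.085,[0,0,0],[0,0,0]],[0.085,[-0.01,0,0],[0,0,0]],[0.085,[-0.025,0,0],[0,0,0]],[0.085,[-0.04,0,0],[0,0,0]],[0.085,[-0.04,0,0],[0,0,0]],[0.085,[-0.03,0,0],[0,0,0]]]' 50
python3 -m handwheel '[[0.085,[0,-0.0105,0.0336],[0,0,0]],[0.085,[0,-0.0105,0.0336],[0,0,0]],[0.085,[0,-0.0105,0.0336],[0,0,0]],[0.085,[0,-0.0105,0.0336],[0,0,0]],[0.085,[0,-0.0105,0.0336],[0,0,0]],[0.085,[0,-0.0105,0.0336],[0,0,0]],[0.085,[0,-0.0105,0.0336],[0,0,0]],[0.085,[0,-0.0105,0.0336],[0,0,0]],[0.085,[0,-0.0105,0.0336],[0,0,0]],[0.085,[0,0,0],[7.1,0,0]]]' | head -2
python3 -m handwheel '[[0.085,[0,0,0],[0,0,0]],[0.085,[0,0,0],[0,0,0]],[0.085,[0,0,0],[0,0,0]],[0.085,[0,0,0],[0,0,0]],[0.085,[0,0,0],[0,0,0]]]'
python3 - <<'E'
from h import *
im=ctrl.get_image('wrist');cv2.imwrite('pics/w18.png',im[:,:,::-1])
cv2.imwrite('pics/w18z.png',cv2.resize(im[100:270,230:450,::-1],None,fx=3.5,fy=3.5,interpolation=cv2.INTER_CUBIC))
E
```

```text
t: 22.13
tool_pos: [0.5256, 0.2802, 0.2259]
tool_rot: [1.141, 1.251, -1.134]
contact_force: [0.8, 0.8, 0.3]
opening: 0.0852
t: 22.97
tool_pos: [0.459, -0.0349, 0.2224]
t: 23.38
tool_pos: [0.46, -0.0293, 0.2214]
tool_rot: [1.227, 1.198, -1.227]
contact_force: [0.2, 0.1, -0.2]
opening: 0.085
```

View pics/w18.png

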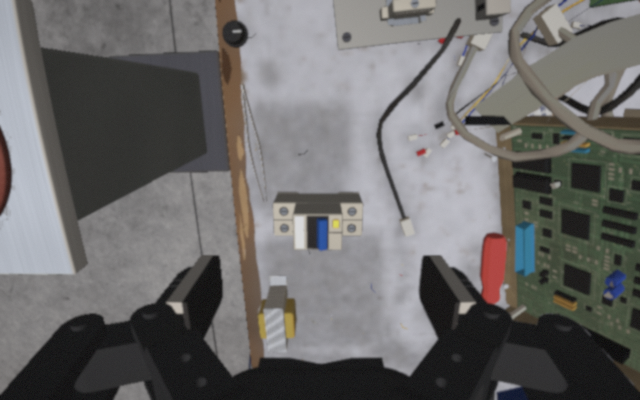

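View pics/w18z.png

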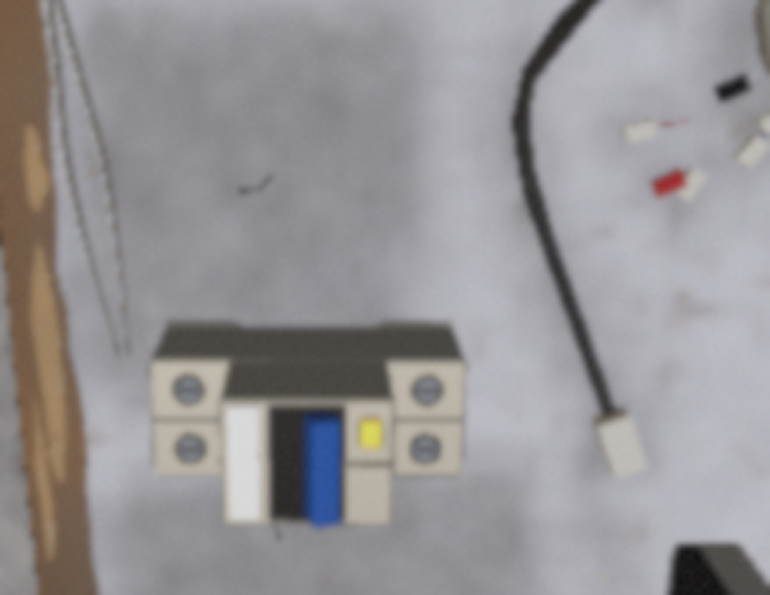

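Run:
```python
from h import *
o,M=pose();c=cam('wrist',o)
x=dopick([230,100],3.5,[(152,361),(465,360),(154,475),(460,474)],[(225,403),(392,403),(224,523),(390,523)],.036,[.457,-.0753,-.03],o,M)
cp=unproj(c,[(277,320)],.04)[0];d=cp[:2]-x[:2]
print(cp,'transf in module frame',d@[np.cos(x[2]),np.sin(x[2])],d@[-np.sin(x[2]),np.cos(x[2])])
```

```text
pose [ 0.4568 -0.076 ] yaw deg -1.49 res px [[-1.1, -0.5], [0.6, -0.2], [-0.2, 0.6], [0.7, 0.9], [-1.7, -1.3], [0.8, -1.3], [-0.5, 1.1], [0.6, 1.1]]
shift tool y,z [-0.0019  0.0467] turn about x 0.05 tilt [-1.e-04  1.e-04 -1.e+00]
[ 0.40761697 -0.19533943  0.04      ] transf in module frame -0.046083633435859035 -0.12059248966481781
```

```bash
python3 -m handwheel '[[0.075,[0,-0.002,0.025],[0,0,0]],[0.075,[0.02,0,0.0217],[0,0,0]],[0.075,[0.035,0,0],[0,0,0]],[0.075,[0.035,0,0],[0,0,0]],[0.075,[0.035,0,0],[0,0,0]],[0.075,[0.025,0,0],[0,0,0]],[0.075,[0.015,0,0],[0,0,0]],[0.075,[0.006,0,0],[0,0,0]],[0.075,[0,0,0],[0,0,0]],[0.075,[0,0,0],[0,0,0]]]' 50
python3 -m handwheel '[[0.04,[0,0,0],[0,0,0]],[0.03,[0,0,0],[0,0,0]],[0.03,[0,0,0],[0,0,0]],[0.03,[0,0,0],[0,0,0]],[0.03,[0,0,0],[0,0,0]],[0.03,[0,0,0],[0,0,0]],[0.03,[0,0,0],[0,0,0]]]' 50
python3 - <<'E'
from h import *
im=ctrl.get_image('wrist');cv2.imwrite('pics/w19.png',im[:,:,::-1])
E
```

```text
t: 24.27
tool_pos: [0.4572, -0.0767, 0.0511]
tool_rot: [1.229, 1.196, -1.228]
contact_force: [-0.1, 0.3, 0.2]
opening: 0.0751
t: 24.85
tool_pos: [0.4579, -0.0773, 0.0523]
tool_rot: [1.23, 1.193, -1.228]
contact_force: [-1.5, 0.4, 5.9]
opening: 0.0444
```

View pics/w19.png

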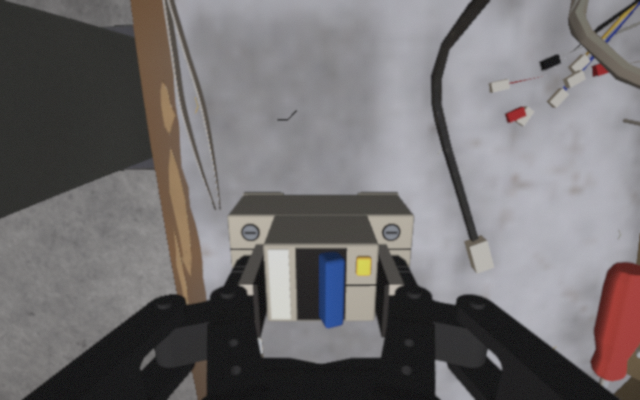

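```bash
python3 -m handwheel '[[0.03,[-0.008,0,0],[0,0,0]],[0.03,[-0.02,0,0],[0,0,0]],[0.03,[-0.03,0,0],[0,0,0]],[0.03,[-0.035,0,0],[0,0,0]],[0.03,[-0.035,0,0],[0,0,0]],[0.03,[-0.012,0,0],[0,0,0]],[0.03,[0,0,0],[0,0,0]],[0.03,[0,0,0],[0,0,0]],[0.03,[0,0,0],[0,0,0]]]' 50
python3 - <<'E'
from h import *
o,M=pose()
a=intool([(229,214),(413,214)],.0103);b=intool([(265,244),(378,244)],-.0227);print(a.round(4),b.round(4))
off=-(a[:,2].mean()+.018);print('module ahead in +y by',off)
th=np.radians(5.53);r=lambda y:np.array([.5268,.2567])+y*np.array([-np.sin(th),np.cos(th)])
t=r(-.027-off);print(t);tgt(o,M,*t,5.53)
E
```

```text
t: 25.65
tool_pos: [0.455, -0.0763, 0.1875]
tool_rot: [1.228, 1.2, -1.232]
contact_force: [-0.0, 0.5, -3.0]
opening: 0.044
[[ 0.0103 -0.0429 -0.0196]
 [ 0.0103  0.0443 -0.0196]] [[-0.0227 -0.0207 -0.0193]
 [-0.0227  0.0223 -0.0192]]
module ahead in +y by 0.0016082706427632681
[0.52955689 0.22822488]
shift tool y,z [ 0.0661 -0.3065] turn about x -7.11 tilt [-0.0045  0.0015 -1.    ]
```

```bash
python3 -m handwheel '[[0.03,[0,0.0037,-0.017],[0,0,0]],[0.03,[0,0.0073,-0.034],[0,0,0]],[0.03,[0,0.0073,-0.034],[0,0,0]],[0.03,[0,0.0073,-0.034],[0,0,0]],[0.03,[0,0.0073,-0.034],[0,0,0]],[0.03,[0,0.0073,-0.034],[0,0,0]],[0.03,[0,0.0073,-0.034],[0,0,0]],[0.03,[0,0.0073,-0.034],[0,0,0]],[0.03,[0,0.0073,-0.034],[0,0,0]],[0.03,[0,0.0037,-0.017],[0,0,0]]]' 50 | head -2
python3 -m handwheel '[[0.03,[0.015,0,0],[-3.5,0,0]],[0.03,[0.025,0,0],[-3.6,0,0]],[0.03,[0.015,0,0],[0,0,0]],[0.03,[0,0,0],[0,0,0]],[0.03,[0,0,0],[0,0,0]],[0.03,[0,0,0],[0,0,0]],[0.03,[0,0,0],[0,0,0]],[0.03,[0,0,0],[0,0,0]],[0.03,[0,0,0],[0,0,0]],[0.03,[0,0,0],[0,0,0]]]' 50
python3 - <<'E'
from h import *
o,M=pose();print(o['tool_pos'])
im=ctrl.get_image('wrist');cv2.imwrite('pics/w20.png',im[:,:,::-1])
cv2.imwrite('pics/w20z.png',cv2.resize(im[75:255,210:430,::-1],None,fx=3.3,fy=3.3,interpolation=cv2.INTER_CUBIC))
tgt(o,M,.5296,.2282,5.53)
E
```

```text
t: 26.48
tool_pos: [0.5292, 0.2302, 0.1865]
t: 27.32
tool_pos: [0.5312, 0.2273, 0.1363]
tool_rot: [1.139, 1.252, -1.137]
contact_force: [-0.0, -0.5, -1.8]
opening: 0.0443
[0.53122603 0.22732767 0.1363445 ]
shift tool y,z [-0.0015 -0.001 ] turn about x -0.02 tilt [ 1.5e-03  5.0e-04 -1.0e+00]
```

View pics/w20z.png

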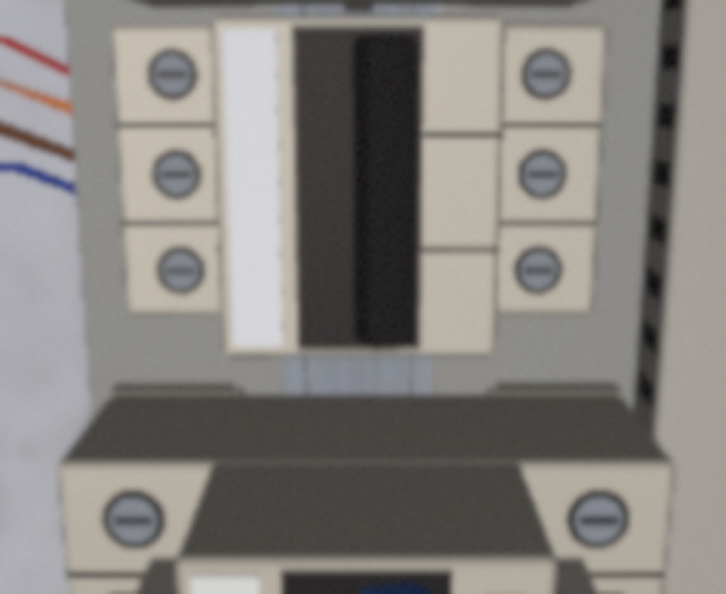

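Run:
```python
from h import *
z=lambda p:np.array(p)/3.3+[210,75]
zt=.1363
print('d3 shoulder edge',intool([z((129,312)),z((591,311))],zt-.0665).round(4).tolist())
print('d3 nose edge',intool([z((228,354)),z((493,353))],zt-.0995).round(4).tolist())
print('rail',intool([z((284,375)),z((432,375))],zt-.0305).round(4).tolist())
print('held',intool([z((62,461)),z((669,461))],.0103).round(4).tolist())
print('held feet',intool([z((112,386)),z((619,386))],.0523).round(4).tolist())
```

```text
d3 shoulder edge [[0.0698, -0.0447, -0.0282], [0.0698, 0.044, -0.0284]]
d3 nose edge [[0.0368, -0.0218, -0.0283], [0.0368, 0.0215, -0.0284]]
rail [[0.1058, -0.0178, -0.0058], [0.1058, 0.0159, -0.0058]]
held [[0.0103, -0.043, -0.0192], [0.0103, 0.0443, -0.0191]]
held feet [[0.0523, -0.0448, -0.0185], [0.0523, 0.0462, -0.0184]]
```

```bash
python3 -m handwheel '[[0.03,[0.01,-0.0012,-0.003],[0,0,0]],[0.03,[0.02,0,0],[0,0,0]],[0.03,[0.015,0,0],[0,0,0]],[0.03,[0,0,0],[0,0,0]],[0.03,[0,0,0],[0,0,0]],[0.03,[0,0,0],[0,0,0]],[0.03,[0,0,0],[0,0,0]],[0.03,[0,0,0],[0,0,0]],[0.03,[0,0,0],[0,0,0]],[0.03,[0,0,0],[0,0,0]]]' 50
python3 - <<'E'
from h import *
o,M=pose()
im=ctrl.get_image('wrist')
cv2.imwrite('pics/w21z.png',cv2.resize(im[75:255,210:430,::-1],None,fx=3.3,fy=3.3,interpolation=cv2.INTER_CUBIC))
tgt(o,M,.5296,.2282,5.53)
E
```

```text
t: 28.2
tool_pos: [0.5297, 0.2302, 0.0912]
tool_rot: [1.139, 1.253, -1.137]
contact_force: [0.1, -0.1, -1.7]
opening: 0.0438
shift tool y,z [-0.0003  0.002 ] turn about x -0.01 tilt [ 1.2e-03  3.0e-04 -1.0e+00]
```

View pics/w21z.png

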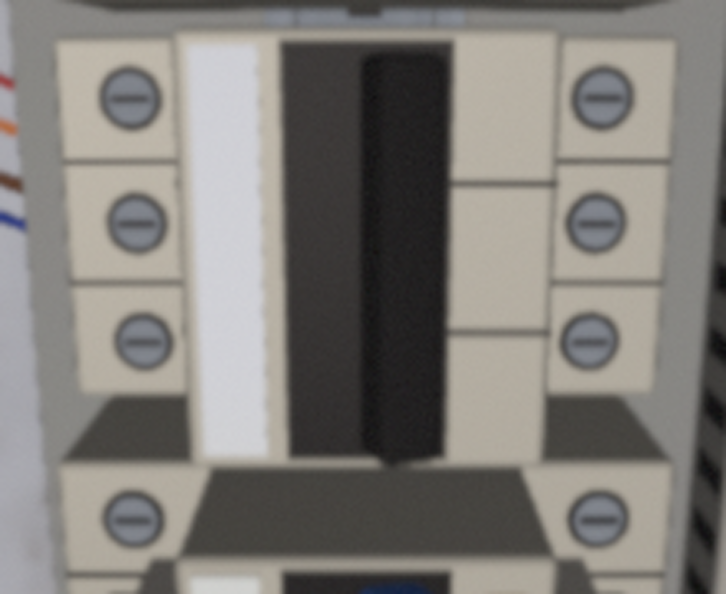

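Run:
```python
from h import *
z=lambda p:np.array(p)/3.3+[210,75]
zt=.0912
print('d3 shoulder edge',intool([z((81,394)),z((654,394))],zt-.0665).round(4).tolist())
print('d3 nose edge',intool([z((193,464)),z((543,464))],zt-.0995).round(4).tolist())
```

```text
d3 shoulder edge [[0.0247, -0.0433, -0.025], [0.0247, 0.0452, -0.025]]
d3 nose edge [[-0.0083, -0.0211, -0.0255], [-0.0083, 0.0229, -0.0255]]
```

```bash
python3 -m handwheel '[[0.03,[0.004,0,0],[0,0,0]],[0.03,[0.004,0,0],[0,0,0]],[0.03,[0.002,0,0],[0,0,0]],[0.03,[0.001,0,0],[0,0,0]],[0.03,[0.001,0,0],[0,0,0]],[0.03,[0.001,0,0],[0,0,0]],[0.03,[0,0,0],[0,0,0]],[0.03,[0,0,0],[0,0,0]],[0.03,[0,0,0],[0,0,0]]]' 50
python3 -m handwheel '[[0.03,[0.0005,0,0],[0,0,0]],[0.03,[0.0005,0,0],[0,0,0]],[0.03,[0.0005,0,0],[0,0,0]],[0.03,[0,0,0],[0,0,0]],[0.03,[0,0,0],[0,0,0]]]' 50
```

```text
t: 29.0
tool_pos: [0.5294, 0.2302, 0.0776]
tool_rot: [1.138, 1.253, -1.138]
contact_force: [-1.3, -0.2, -2.4]
opening: 0.044
t: 29.42
tool_pos: [0.5295, 0.2302, 0.0767]
tool_rot: [1.138, 1.253, -1.138]
contact_force: [-3.0, -1.5, 4.8]
opening: 0.0437
```

```bash
python3 -m handwheel '[[0.055,[0,0,0],[0,0,0]],[0.07,[0,0,0],[0,0,0]],[0.085,[0,0,0],[0,0,0]],[0.085,[0,0,0],[0,0,0]],[0.085,[0,0,0],[0,0,0]],[0.085,[-0.01,0,0],[0,0,0]],[0.085,[-0.025,0,0],[0,0,0]],[0.085,[-0.04,0,0],[0,0,0]],[0.085,[-0.04,0,0],[0,0,0]],[0.085,[-0.03,0,0],[0,0,0]]]' 50
python3 -m handwheel '[[0.085,[0,-0.0052,0.0354],[0,0,0]],[0.085,[0,-0.0052,0.0354],[0,0,0]],[0.085,[0,-0.0052,0.0354],[0,0,0]],[0.085,[0,-0.0052,0.0354],[0,0,0]],[0.085,[0,-0.0052,0.0354],[0,0,0]],[0.085,[0,-0.0052,0.0354],[0,0,0]],[0.085,[0,-0.0052,0.0354],[0,0,0]],[0.085,[0,-0.0052,0.0354],[0,0,0]],[0.085,[0,-0.0052,0.0354],[0,0,0]],[0.085,[0,-0.0052,0.0354],[0,0,0]]]' | head -2
python3 -m handwheel '[[0.085,[0,-0.0052,0.0354],[0,0,0]],[0.085,[0,-0.0052,0.0354],[0,0,0]],[0.085,[0,-0.0052,0.0354],[0,0,0]],[0.085,[0,-0.0052,0.0354],[0,0,0]],[0.085,[0,0,0],[5,0,0]],[0.085,[0,0,0],[5,0,0]],[0.085,[0,0,0],[5,0,0]],[0.085,[0,0,0],[0,0,0]],[0.085,[0,0,0],[0,0,0]],[0.085,[0,0,0],[0,0,0]]]' | head -2
python3 -m handwheel '[[0.085,[0,0,0],[0,0,0]],[0.085,[0,0,0],[0,0,0]],[0.085,[0,0,0],[0,0,0]]]'
python3 - <<'E'
from h import *
im=ctrl.get_image('wrist');cv2.imwrite('pics/w22.png',im[:,:,::-1])
cv2.imwrite('pics/w22z.png',cv2.resize(im[120:290,220:440,::-1],None,fx=3.5,fy=3.5,interpolation=cv2.INTER_CUBIC))
E
```

```text
t: 30.25
tool_pos: [0.53, 0.2304, 0.2253]
tool_rot: [1.14, 1.251, -1.135]
contact_force: [-0.0, -0.5, -0.3]
opening: 0.0852
t: 31.08
tool_pos: [0.5113, -0.129, 0.2219]
t: 31.92
tool_pos: [0.5046, -0.2701, 0.2213]
t: 32.17
tool_pos: [0.5045, -0.27, 0.221]
tool_rot: [1.329, 1.127, -1.329]
contact_force: [-0.1, -1.0, -0.8]
opening: 0.0849
```

View pics/w22z.png

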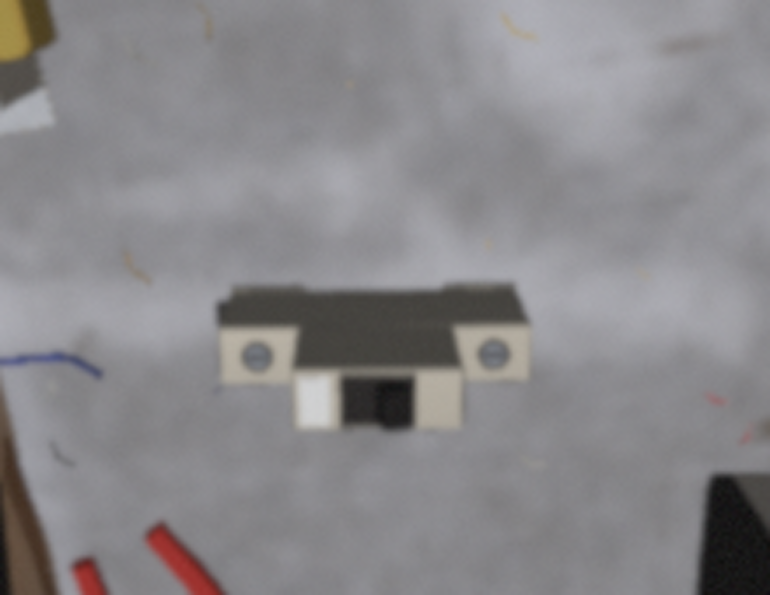

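Run:
```python
from h import *
o,M=pose();c=cam('wrist',o)
x=dopick([220,120],3.5,[(219,327),(530,325),(221,384),(528,381)],[(295,372),(463,372),(295,430),(463,428)],.018,[.504,-.3165,-.16],o,M)
```

```text
pose [ 0.5039 -0.3188] yaw deg -9.04 res px [[-0.5, -0.1], [1.0, -0.3], [-0.3, 0.4], [0.9, 0.5], [-1.2, -1.0], [0.7, -1.4], [-0.7, 0.7], [0.2, 0.9]]
shift tool y,z [0.0074 0.0482] turn about x -0.41 tilt [ 1.e-04 -1.e-04 -1.e+00]
```

```bash
python3 -m handwheel '[[0.075,[0,0.0074,0.023],[0,0,0]],[0.075,[0.02,0,0.0237],[0,0,0]],[0.075,[0.035,0,0],[0,0,0]],[0.075,[0.035,0,0],[0,0,0]],[0.075,[0.035,0,0],[0,0,0]],[0.075,[0.025,0,0],[0,0,0]],[0.075,[0.015,0,0],[0,0,0]],[0.075,[0.006,0,0],[0,0,0]],[0.075,[0,0,0],[0,0,0]],[0.075,[0,0,0],[0,0,0]]]' 40
python3 - <<'E'
from h import *
im=ctrl.get_image('wrist');cv2.imwrite('pics/w23.png',im[:,:,::-1])
E
```

```text
t: 33.05
tool_pos: [0.5046, -0.3178, 0.0507]
tool_rot: [1.33, 1.125, -1.33]
contact_force: [-0.5, -0.3, 0.2]
opening: 0.0748
```

View pics/w23.png

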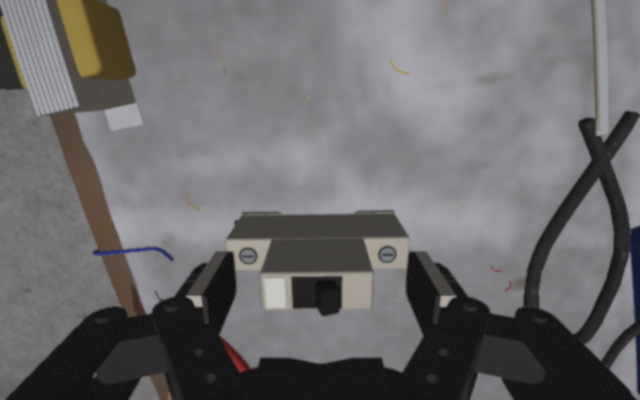

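Run:
```python
from h import *
print(intool([(228,240),(409,237)],.0087).round(4), intool([(262,272),(373,271)],-.0243).round(4))
```

```text
[[ 0.0087 -0.0441 -0.007 ]
 [ 0.0087  0.0428 -0.0085]] [[-0.0243 -0.0223 -0.0083]
 [-0.0243  0.0206 -0.0086]]
```

```bash
python3 -m handwheel '[[0.04,[0,0,0],[0,0,0]],[0.03,[0,0,0],[0,0,0]],[0.03,[0,0,0],[0,0,0]],[0.03,[0,0,0],[0,0,0]],[0.03,[0,0,0],[0,0,0]],[0.03,[0,0,0],[0,0,0]],[0.03,[0,0,0],[0,0,0]]]' 40
python3 -m handwheel '[[0.03,[-0.008,0,0],[0,0,0]],[0.03,[-0.02,0,0],[0,0,0]],[0.03,[-0.03,0,0],[0,0,0]],[0.03,[-0.035,0,0],[0,0,0]],[0.03,[-0.035,0,0],[0,0,0]],[0.03,[-0.012,0,0],[0,0,0]],[0.03,[0,0,0],[0,0,0]],[0.03,[0,0,0],[0,0,0]],[0.03,[0,0,0],[0,0,0]]]' 40
python3 - <<'E'
from h import *
o,M=pose()
im=ctrl.get_image('wrist');cv2.imwrite('pics/w24.png',im[:,:,::-1])
th=np.radians(5.53);r=lambda y:np.array([.5268,.2567])+y*np.array([-np.sin(th),np.cos(th)])
t=r(-.060);print(t);tgt(o,M,*t,5.53)
E
```

```text
t: 33.68
tool_pos: [0.5051, -0.3183, 0.0517]
tool_rot: [1.33, 1.123, -1.329]
contact_force: [-0.7, -0.1, 5.5]
opening: 0.0439
t: 34.43
tool_pos: [0.5028, -0.3165, 0.1869]
tool_rot: [1.33, 1.131, -1.332]
contact_force: [-0.2, -0.6, -1.3]
opening: 0.0443
[0.53258202 0.19697925]
shift tool y,z [-0.0552 -0.5113] turn about x -15.01 tilt [-0.0036  0.003  -1.    ]
```

View pics/w24.png

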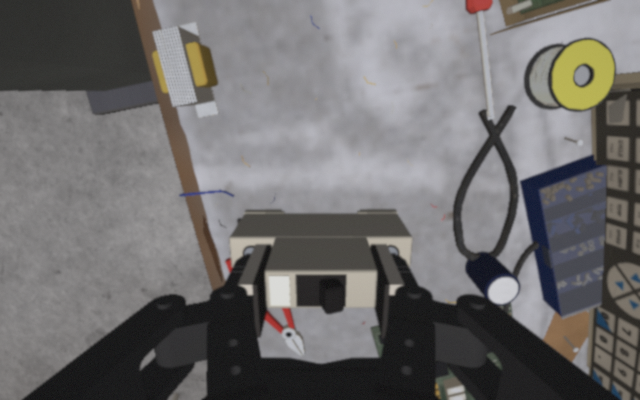

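```bash
python3 -m handwheel '[[0.03,[0,-0.002,-0.0183],[0,0,0]],[0.03,[0,-0.0039,-0.0365],[0,0,0]],[0.03,[0,-0.0039,-0.0365],[0,0,0]],[0.03,[0,-0.0039,-0.0365],[0,0,0]],[0.03,[0,-0.0039,-0.0365],[0,0,0]],[0.03,[0,-0.0039,-0.0365],[0,0,0]],[0.03,[0,-0.0039,-0.0365],[0,0,0]],[0.03,[0,-0.0039,-0.0365],[0,0,0]],[0.03,[0,-0.0039,-0.0365],[0,0,0]],[0.03,[0,-0.0039,-0.0365],[0,0,0]]]' 40 | head -2
python3 -m handwheel '[[0.03,[0,-0.0039,-0.0365],[0,0,0]],[0.03,[0,-0.0039,-0.0365],[0,0,0]],[0.03,[0,-0.0039,-0.0365],[0,0,0]],[0.03,[0,-0.0039,-0.0365],[0,0,0]],[0.03,[0,-0.002,-0.0183],[0,0,0]],[0.03,[0.01,0,0],[-5,0,0]],[0.03,[0.02,0,0],[-5,0,0]],[0.03,[0.02,0,0],[-5,0,0]],[0.03,[0.005,0,0],[0,0,0]],[0.03,[0,0,0],[0,0,0]]]' 40 | head -2
python3 -m handwheel '[[0.03,[0,0,0],[0,0,0]],[0.03,[0,0,0],[0,0,0]],[0.03,[0,0,0],[0,0,0]],[0.03,[0,0,0],[0,0,0]],[0.03,[0,0,0],[0,0,0]],[0.03,[0,0,0],[0,0,0]]]' 40
python3 - <<'E'
from h import *
o,M=pose()
im=ctrl.get_image('wrist');cv2.imwrite('pics/w25.png',im[:,:,::-1])
cv2.imwrite('pics/w25z.png',cv2.resize(im[85:265,210:430,::-1],None,fx=3.3,fy=3.3,interpolation=cv2.INTER_CUBIC))
tgt(o,M,.5326,.197,5.53)
E
```

```text
t: 35.32
tool_pos: [0.523, 0.0326, 0.1871]
t: 36.15
tool_pos: [0.5314, 0.195, 0.1303]
t: 36.65
tool_pos: [0.5346, 0.1957, 0.1356]
tool_rot: [1.139, 1.252, -1.137]
contact_force: [-0.2, 0.3, -0.9]
opening: 0.0442
shift tool y,z [-0.0019 -0.0015] turn about x -0.03 tilt [ 1.1e-03  2.0e-04 -1.0e+00]
```

View pics/w25z.png

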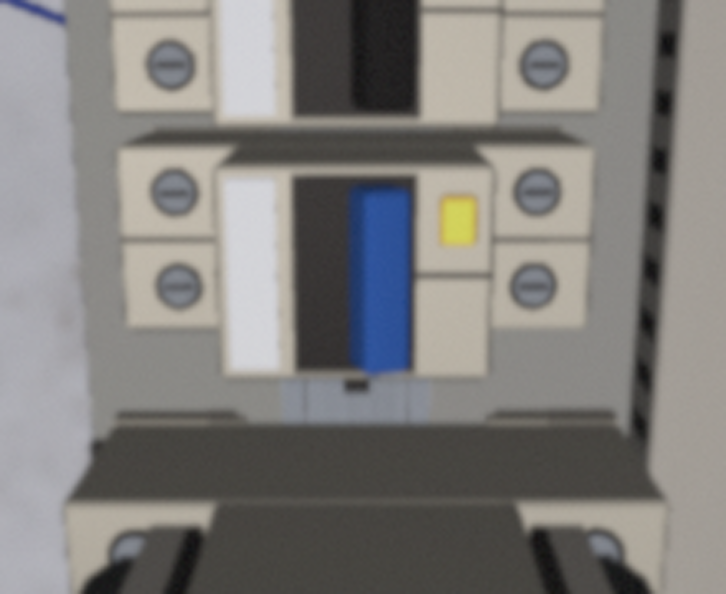

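Run:
```python
from h import *
z=lambda p:np.array(p)/3.3+[210,85]
zt=.1356
print('d2 shoulder edge',intool([z((128,328)),z((586,326))],zt-.0665).round(4).tolist())
print('d2 nose edge',intool([z((224,376)),z((488,375))],zt-.0995).round(4).tolist())
print('rail',intool([z((281,400)),z((430,400))],zt-.0305).round(4).tolist())
print('held',intool([z((68,501)),z((664,501))],.0097).round(4).tolist())
print('held feet',intool([z((115,414)),z((615,414))],.0517).round(4).tolist())
```

```text
d2 shoulder edge [[0.0691, -0.0453, -0.0187], [0.0691, 0.0434, -0.019]]
d2 nose edge [[0.0361, -0.0227, -0.0191], [0.0361, 0.0209, -0.0192]]
rail [[0.1051, -0.0187, 0.0079], [0.1051, 0.0157, 0.0079]]
held [[0.0097, -0.0429, -0.0081], [0.0097, 0.0443, -0.008]]
held feet [[0.0517, -0.0449, -0.0071], [0.0517, 0.0461, -0.007]]
```

```bash
python3 -m handwheel '[[0.03,[0.01,-0.002,-0.005],[0,0,0]],[0.03,[0.02,0,0],[0,0,0]],[0.03,[0.015,0,0],[0,0,0]],[0.03,[0,0,0],[0,0,0]],[0.03,[0,0,0],[0,0,0]],[0.03,[0,0,0],[0,0,0]],[0.03,[0,0,0],[0,0,0]],[0.03,[0,0,0],[0,0,0]],[0.03,[0,0,0],[0,0,0]],[0.03,[0,0,0],[0,0,0]]]' 40
python3 - <<'E'
from h import *
o,M=pose()
im=ctrl.get_image('wrist')
cv2.imwrite('pics/w26z.png',cv2.resize(im[85:265,210:430,::-1],None,fx=3.3,fy=3.3,interpolation=cv2.INTER_CUBIC))
tgt(o,M,.5326,.197,5.53)
E
```

```text
t: 37.53
tool_pos: [0.5322, 0.2006, 0.0906]
tool_rot: [1.139, 1.253, -1.137]
contact_force: [0.6, -0.0, -0.8]
opening: 0.0443
shift tool y,z [0.     0.0036] turn about x -0.01 tilt [ 1.2e-03  3.0e-04 -1.0e+00]
```

View pics/w26z.png

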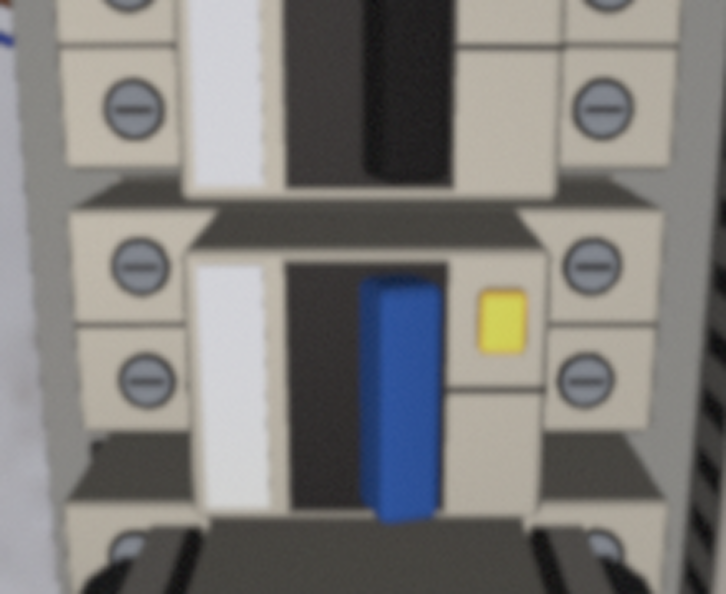

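```bash
python3 - <<'E'
from h import *
z=lambda p:np.array(p)/3.3+[210,85]
print(intool([z((85,430)),z((650,430))],.0906-.0665).round(4).tolist(),intool([z((192,516)),z((541,516))],.0906-.0995).round(4).tolist())
E
python3 -m handwheel '[[0.03,[0.004,0,0],[0,0,0]],[0.03,[0.004,0,0],[0,0,0]],[0.03,[0.002,0,0],[0,0,0]],[0.03,[0.001,0,0],[0,0,0]],[0.03,[0.001,0,0],[0,0,0]],[0.03,[0.001,0,0],[0,0,0]],[0.03,[0,0,0],[0,0,0]],[0.03,[0,0,0],[0,0,0]],[0.03,[0,0,0],[0,0,0]]]' 40
python3 -m handwheel '[[0.03,[0.0005,0,0],[0,0,0]],[0.03,[0.0005,0,0],[0,0,0]],[0.03,[0.0005,0,0],[0,0,0]],[0.03,[0,0,0],[0,0,0]],[0.03,[0,0,0],[0,0,0]]]' 40
```

```text
[[0.0241, -0.0433, -0.014], [0.0241, 0.0453, -0.0139]] [[-0.0089, -0.0217, -0.0141], [-0.0089, 0.0231, -0.0141]]
t: 38.33
tool_pos: [0.5319, 0.2005, 0.077]
tool_rot: [1.138, 1.253, -1.138]
contact_force: [0.4, -0.6, -1.2]
opening: 0.0444
t: 38.75
tool_pos: [0.532, 0.2005, 0.0761]
tool_rot: [1.138, 1.253, -1.138]
contact_force: [-3.2, -1.3, 4.7]
opening: 0.0444
```

```bash
python3 -m handwheel '[[0.055,[0,0,0],[0,0,0]],[0.07,[0,0,0],[0,0,0]],[0.085,[0,0,0],[0,0,0]],[0.085,[0,0,0],[0,0,0]],[0.085,[0,0,0],[0,0,0]],[0.085,[-0.01,0,0],[0,0,0]],[0.085,[-0.025,0,0],[0,0,0]],[0.085,[-0.04,0,0],[0,0,0]],[0.085,[-0.04,0,0],[0,0,0]],[0.085,[-0.04,0,0],[0,0,0]]]' 40
python3 -m handwheel '[[0.085,[-0.03,0,-0.02],[0,0,0]],[0.085,[-0.03,0,-0.02],[0,0,0]],[0.085,[0,0,0],[0,0,0]],[0.085,[0,0,0],[0,0,0]],[0.085,[0,0,0],[0,0,0]],[0.085,[0,0,0],[0,0,0]],[0.085,[0,0,0],[0,0,0]],[0.085,[0,0,0],[0,0,0]]]'
python3 - <<'E'
from h import *
im=ctrl.get_image('wrist');cv2.imwrite('pics/w27.png',im[:,:,::-1])
cv2.imwrite('pics/w27z.png',cv2.resize(im[60:270,220:430,::-1],None,fx=2.8,fy=2.8,interpolation=cv2.INTER_CUBIC))
im=ctrl.get_image('side');cv2.imwrite('pics/s27z.png',cv2.resize(im[120:220,220:350,::-1],None,fx=5,fy=5,interpolation=cv2.INTER_CUBIC))
im=ctrl.get_image('top');cv2.imwrite('pics/t27.png',im[:,:,::-1])
E
```

```text
t: 39.58
tool_pos: [0.5314, 0.2004, 0.2325]
tool_rot: [1.138, 1.253, -1.138]
contact_force: [1.7, 0.6, -0.1]
opening: 0.0848
t: 40.25
tool_pos: [0.5275, 0.2396, 0.2886]
tool_rot: [1.136, 1.254, -1.141]
contact_force: [-0.7, 0.0, -0.5]
opening: 0.085
```

View pics/w27z.png

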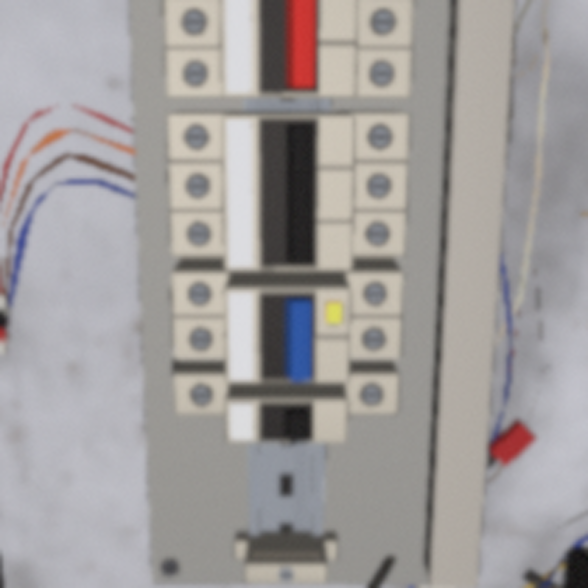

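View pics/s27z.png

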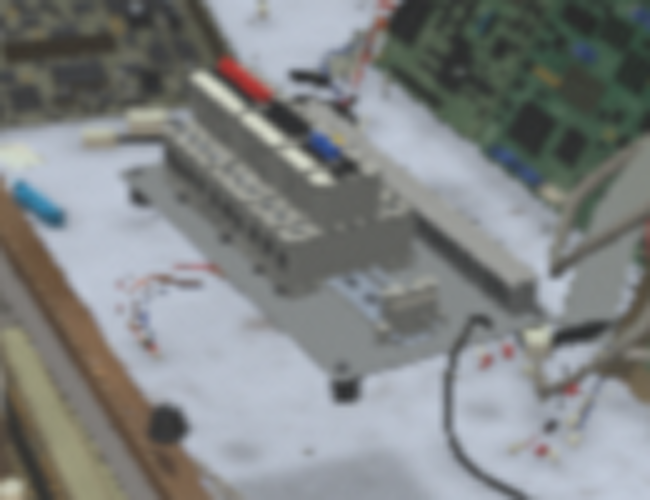

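Run:
```python
from h import *
o,M=pose();c=cam('wrist',o);z=lambda p:np.array(p)/2.8+[220,60]
th=np.radians(5.53)
def rf(p,h):
    d=unproj(c,[z(p)],h)[0][:2]-[.5268,.2567];return (np.array([d@[np.cos(th),np.sin(th)],d@[-np.sin(th),np.cos(th)]])*1000).round(1)
for n,ps in dict(d4b=[(166,96),(410,95)],d3t=[(168,114),(410,113)],d3b=[(174,258),(402,257)],d2t=[(173,271),(402,269)],d2b=[(176,362),(398,361)],d1t=[(173,375),(398,373)],d1b=[(176,414),(396,413)]).items(): print(n,[rf(p,.0665).tolist() for p in ps])
print('rail',[rf(p,.0305).tolist() for p in [(250,500),(325,500)]],'greyclamp',rf((286,574),.0585))
```

```text
d4b [[-42.5, 57.5], [47.2, 57.8]]
d3t [[-42.0, 51.0], [47.4, 51.3]]
d3b [[-41.4, -2.6], [46.2, -2.2]]
d2t [[-41.9, -7.6], [46.3, -6.9]]
d2b [[-41.9, -44.0], [46.0, -43.7]]
d1t [[-43.3, -49.4], [46.2, -48.6]]
d1b [[-42.6, -65.7], [45.9, -65.4]]
rail [[-14.5, -119.1], [19.6, -119.2]] greyclamp [   1.7 -141.8]
```

View pics/t27.png

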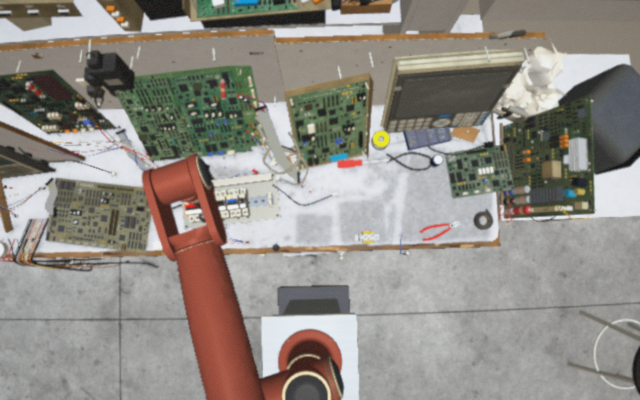

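View pics/w27.png

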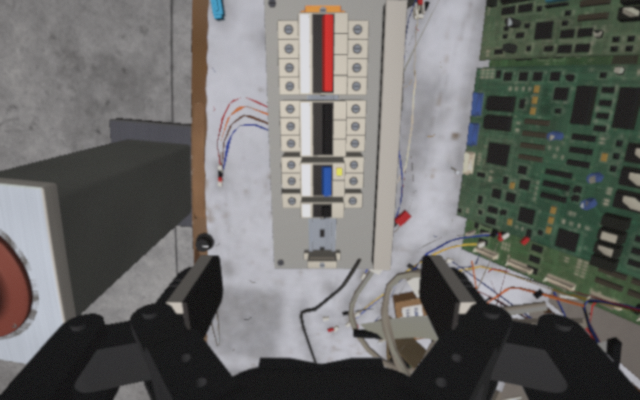

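Run:
```python
from station import ctrl
o=ctrl.get_obs();print(o['t'],o['dq'].round(4));print(ctrl.finish_job())
```

```text
40.4 [ 0.0025 -0.0011 -0.0075  0.0009  0.      0.0019]
the job is handed in; nothing more can be done
None
```

All four modules are on the rail in the order 72, 54, 36, 18 mm from the orange clamp, and I handed the job in at about 40 s of the 136 s allowed.

- **Seating:** I lowered each module until the rail took its weight, within about 0.5 mm of the predicted seated height, and then released it.
- **Gaps:** the last wrist picture shows about 5 to 6.5 mm between neighbours. The gap beside the orange clamp measured about 6 mm before I lowered the 72 mm module. I did not measure it again at the end.
- **Centring and squareness:** the same picture puts every module within about 1 mm of the rail's centre line and within about 0.5° of square. The side view shows them level.
- **Left alone:** the capacitor and transformer look unmoved in the last top view. I did not measure their positions, but the gripper did not touch them.
- **Disagreement:** two wrist views placed the rail's centre line about 2 mm apart, which matches the stated calibration error. I resolved this by aligning each module to the rail or its neighbour in the same picture.
- **Gripping:** as the fingers closed, the arm rose 1 to 4 mm with about 6 N of force each time. I allowed for this in the seating heights.

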